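Change the spools on the thread winder and start it

ROBOT

A 7-joint arm with a two-finger parallel gripper is mounted at the origin on the work surface. World frame = base frame: x ahead of the robot, y to its left, z up, the work surface at z = 0. Lengths are in mm, angles in rad, forces in N, time in s.
With the tool pointing down it reaches from about 425 to 950 mm from the base axis. Payload 4.7 kg.
Tool frame: the origin (TCP) lies on the mounting face of the last link; the fingertips stand 173 mm ahead of it and the grasp point (between the pads) lies 155 mm ahead of it; z points along the fingers, y is the direction in which the jaws open and shut (so a half turn about z gives the same grasp; the last joint's range is limited). The gripper opens to 85 mm and grips with 20 to 120 N. Pads are 22 mm wide; open, the fingers measure 114 mm over their backs; the gripper's body (76 mm by 85 mm) begins 54 mm behind the grasp point. The pads swing forward as they close: fully open they stand 13 mm farther back than shut.
Start: joints at [1.282, 0.469, -0.049, 1.532, 0.024, 1.141, -0.082], TCP at [173.435, -652.343, 404.735] pointing down, gripper open.
Joint ranges: [-2.59, 2.59], [-0.33, 1.99], [-1.39, 1.29], [0.1, 2.45], [-1.04, 4.18], [0.21, 1.99], [-2.66, 2.66]. Speed limits (rad/s): [2.57, 2.57, 3.14, 3.14, 3.14, 3.14, 3.14].

INTERFACE

Orientations are given as a unit quaternion [x, y, z, w].
In Python, from cell import status, imaging, ticket gives the robot as it stands.
- The arm moves only by the tool drive_tool, never from a script. Its argument "steps" is a list of rows, each a list of 7 numbers: the shift along the tool's x, y, z in mm, then the turn, a rotation vector about the tool's x, y, z in degrees, then the opening, from 0 (shut) to 1 (fully open). In form: [[x, y, z, wx, wy, wz, jaw], ...]. A call has 1 to 8 rows; each row is the pose to reach, as a shift and turn from the pose commanded when the call began, along the tool's axes at that moment; what a row does not reach only later rows make up. A row lasts 1/12 s, in which the tool goes at most 41.7 mm and 7.16 degrees, less where a joint would pass 70% of its speed; a pose out of reach is approached as far as the arm can. A call with a gripper value outside its range is refused whole. The fingers move at their own pace and stop on an object; "force" is the grip in N (left out, the last holds). Time passes only in rows, so rows that repeat a pose let the fingers close. It gives the time, the measured TCP pose, the force and the opening at its end, in the units of the state.
- status.sense(): the state, without advancing time (a new reading comes with each control period).
- imaging.snapshot(name): name is "scene" or "side" or "wrist"; returns a dict with "frame" (420x560x3 uint8, red, green, blue), "depth" (420x560 float32, mm along the optical axis (not along the pixel's ray), 0 where there is no reading), "camera_matrix" (3x3 intrinsics, pixels), "extrinsics" (4x4, takes a point from camera to world coordinates). Camera axes: x right, y down, z forward; pixel columns grow to the right and rows downward; lengths in mm; the calibration is good to about 2 mm. The wrist camera is an equidistant fisheye: a pixel r from the principal point sees the ray r / f radians off the axis. A picture is of the moment at which its call begins.
- ticket.sign_off(): hands the job in, once; it reports no verdict.
Trained networks look in a picture, given as the dict that the camera call returned (one of the last four; its "shot" number tells which), for a name from the list of things; names that differ only in an ending like _2 or _b are one class to them, and where a whole thing is asked for, a point or a joint stands for the part that bears it (a point fixed in the world has none). Each returns a list of dicts, best first, with "conf" (0 to 1); they miss things now and then, are a little off and sometimes report something else, mostly with a low value. They report only what shows in the picture. A call takes as long as a camera call.
- imaging.cut_out(target, picture): "pixels" (420x560 bool, what is visible of it) and "point" ([row, column] in pixels, amid what is visible of it).
The state is a dict: "t": time; "joint_pos": joint angles; "joint_velocities": joint speeds; "effort": joint torques, N m; "tool_pos": TCP position; "orientation": TCP orientation; "force": force on the tool from outside, world axes, zero at the start; "moment": the same for the moment, N m; "grip_width": finger opening in mm.
Only numpy, scipy, OpenCV 4.12 (cv2) and the standard library are available. Lean on these libraries where they do the work, as an engineer would, in place of code of your own. Each camera call takes 0.05 s, during which the arm holds its last target. There are 200 camera calls.

TASK

Change over the thread winder: draw the tailstock back, move every full black spool from the winder into the plywood crate, then lay every empty spool into a lane of its own and slide the tailstock fully up so that each is held between its two cups. Only then flip the red guard cover up and over until it stays open by itself, and press the green start button all the way down. Leave the cover open, the empty spools held, and the wax jar, awl and brush where they are.

Things in the scene. Friction and masses are not known exactly. Their poses are not given: they have to be found in the camera images.
- winder: Winder, fixed: green bed 280 (own x) by 310 mm (y), 8 thick; origin on the table under point lane1. Three lanes along own y at x = -90, 0, +90 mm. Green headstock, 110 high, from y = +75 out, with a steel cup per lane: mouth at y = +58, floor +70, bore 22, axis 70 above the table. White saddles (floor 45 above the table, sloping sides centre the flanges) at y = -93..-49 and +15..+59, open between.
- lane0 (a point): Where a mounted spool's centre belongs in the lane at the winder's own x = -90 mm, 70 mm above the table; axes as the winder's. A spool laid in the saddles 20 to 35 mm from here towards the drawn-back tailstock (own -y) clears both cups; closing the tailstock then pushes it along until its stubs are in both cups.
- lane1 (a point): The same for the middle lane, own x = 0. A full spool here or in another lane has a stub 12 mm deep in the headstock cup: with the tailstock drawn back, shift it 15 to 35 mm along own -y before lifting it out.
- lane2 (a point): The same for the lane at own x = +90 mm.
- tail (a joint): Sliding tailstock, an aluminium beam across all lanes with a cup for each facing the headstock: 0 m = drawn fully back (cup mouths at the winder's own y = -118 mm, floors -130), grows towards the headstock (own +y), stop at 0.062; about 0.060 when spools are seated in both cups. Friction about 4 N; stays where left.
- tail_grip (a point): Grip point of the tailstock's yellow upright plate: 14 mm thick along the sliding direction, 50 mm wide across it, standing on the beam (top 100 mm above the table) up to 150 mm; the point is in its middle, 15 mm below its top.
- control: Grey control box, fixed, 110 by 110 mm, 60 mm high; origin at the centre of its underside, front (bar side of the guard cover) towards own -x.
- cover (a joint): Red guard cover over the start button, hinged along the control box's own y at its far (+x) side: 0 rad = shut (top 95 mm above the table), grows as the front is flipped up and over, stop at 2.1. Light (70 g): let go before upright (1.57) it falls shut, past about 1.65 it falls back to its stop and stays.
- cover_hinge (a point): Middle of the cover's hinge line, 93 mm above the table.
- cover_bar (a point): Middle of the cover's round steel lifting bar, 10 mm in diameter, 76 mm long, parallel to the hinge and 110 mm from it; 35 mm free between it and the cover's front skirt, 62 mm free between its two side arms. Being round it can turn between the fingers as the cover swings.
- start (a joint): Green spring start button under the cover: 0 m = up, 0.006 = fully pressed, about 5 N.
- start_top (a point): Centre of the button's top face (32 mm in diameter), 78 mm above the table when up.
- crate: Plywood crate for full spools, fixed, 190 by 190 mm, 45 mm high, walls and floor 5 mm; origin at the centre of its underside.
- crate_in (a point): Centre of the crate's inner floor; axes as the crate's.
- full1: Spool lying along its own y, 140 mm over all, origin at centre: black thread 44 mm in diameter, 102 mm long, red six-sided flanges 5 mm thick (50 mm across flats, 58 across corners, outer faces at y = +-56), 12 mm steel stubs 14 mm long beyond. Rests on a flange flat, centre 25 mm up; does not roll. May be absent. FULL, 0.18 kg; starts in the cups of a lane (see lane1).
- full2: Spool lying along its own y, 140 mm over all, origin at centre: black thread 44 mm in diameter, 102 mm long, red six-sided flanges 5 mm thick (50 mm across flats, 58 across corners, outer faces at y = +-56), 12 mm steel stubs 14 mm long beyond. Rests on a flange flat, centre 25 mm up; does not roll. May be absent. FULL, 0.18 kg; starts in the cups of a lane (see lane1).
- full3: Spool lying along its own y, 140 mm over all, origin at centre: black thread 44 mm in diameter, 102 mm long, red six-sided flanges 5 mm thick (50 mm across flats, 58 across corners, outer faces at y = +-56), 12 mm steel stubs 14 mm long beyond. Rests on a flange flat, centre 25 mm up; does not roll. May be absent. FULL, 0.18 kg; starts in the cups of a lane (see lane1).
- empty1: Spool lying along its own y, 140 mm over all, origin at centre: bare pale cardboard core 28 mm in diameter, 102 mm long, red six-sided flanges 5 mm thick (50 mm across flats, 58 across corners, outer faces at y = +-56), 12 mm steel stubs 14 mm long beyond. Rests on a flange flat, centre 25 mm up; does not roll. May be absent. EMPTY, 0.08 kg; starts on the mat beside the winder.
- empty2: Spool lying along its own y, 140 mm over all, origin at centre: bare pale cardboard core 28 mm in diameter, 102 mm long, red six-sided flanges 5 mm thick (50 mm across flats, 58 across corners, outer faces at y = +-56), 12 mm steel stubs 14 mm long beyond. Rests on a flange flat, centre 25 mm up; does not roll. May be absent. EMPTY, 0.08 kg; starts on the mat beside the winder.
- empty3: Spool lying along its own y, 140 mm over all, origin at centre: bare pale cardboard core 28 mm in diameter, 102 mm long, red six-sided flanges 5 mm thick (50 mm across flats, 58 across corners, outer faces at y = +-56), 12 mm steel stubs 14 mm long beyond. Rests on a flange flat, centre 25 mm up; does not roll. May be absent. EMPTY, 0.08 kg; starts on the mat beside the winder.
- wax: Amber wax jar, 60 mm wide and high, bystander; origin under its centre.
- awl: Awl with wooden handle, 160 mm, bystander; origin under its middle.
- brush: Wooden glue brush, 180 mm, bystander beyond the winder; origin under its middle.

How it is judged (in metres and radians):
On the way, in this order (a step that is already met when the one before it is completed fails the run):
1. every full spool lies in the crate (x of full1 in the frame of crate_in between -0.09 and 0.09 m and y of full1 in the frame of crate_in between -0.09 and 0.09 m and height (world z) of each of full1, full2, full3 below 0.06 m and linear speed of each of full1, full2, full3 below 0.03 m/s and x of full2 in the frame of crate_in between -0.09 and 0.09 m and y of full2 in the frame of crate_in between -0.09 and 0.09 m and x of full3 in the frame of crate_in between -0.09 and 0.09 m and y of full3 in the frame of crate_in between -0.09 and 0.09 m), for 0.2 s.
2. every empty spool is held in a lane between its two cups, tailstock fully up (value of joint tail above 0.055 m and (distance between empty1 and lane0 below 0.008 m or distance between empty1 and lane1 below 0.008 m or distance between empty1 and lane2 below 0.008 m) and angle between the y axis of each of empty1, empty2, empty3 and the y axis of winder, either way round below 0.06 rad and linear speed of each of empty1, empty2, empty3 below 0.03 m/s and (distance between empty2 and lane0 below 0.008 m or distance between empty2 and lane1 below 0.008 m or distance between empty2 and lane2 below 0.008 m) and (distance between empty3 and lane0 below 0.008 m or distance between empty3 and lane1 below 0.008 m or distance between empty3 and lane2 below 0.008 m)), for 0.2 s.
3. the guard cover is flipped up and stays (value of joint cover above 1.75 rad), for 0.4 s.
4. the start button is pressed down (all of step 2 and value of joint start above 0.0045 m and value of joint cover above 1.75 rad), for 0.1 s.
At the end, for the whole second after the job is handed in: Full spools at rest in the crate (centre within 90 mm of its middle each way, below 60 mm); each empty within 8 mm and 0.06 rad of a lane point, tailstock past 0.055 m; cover beyond 1.75 rad; button then pressed beyond 4.5 mm and let go (all of step 1 and all of step 2 and value of joint cover above 1.75 rad and value of joint start below 0.002 m); the robot touches nothing.
It fails at once if the wax is pushed away (more than 30 mm) (distance of wax from where it was at the start of the episode above 0.03 m).
It fails at once if the awl is pushed away (more than 30 mm) (distance of awl from where it was at the start of the episode above 0.03 m).
It fails at once if the brush is pushed away (more than 30 mm) (distance of brush from where it was at the start of the episode above 0.03 m).
Of full1, full2, full3 only 1 to 2 are there at a start; the rules pass over those that are not, and their reading is None.
Of empty1, empty2, empty3 only 2 to 3 are there at a start; the rules pass over those that are not, and their reading is None.
At some moment in a run one of empty1, empty2, empty3 may be knocked a few centimetres aside while the robot is not near it.
Once in a run the grip may slacken for a moment while it holds something.
It also fails if it takes over 210 s, if anything falls off the work surface, if the arm or the gripper's body presses on something with over 40 N, if the wrist force passes 120 N, or if a joint passes its speed limit or range.

## Working session

There is one attempt and no reset: what is moved stays moved. The work goes in short steps, Python scripts to look and compute and a tool call to move; the robot and the scene stay as the last step left them, time stands still between calls to the robot, and variables do not carry over. Pictures are saved under pics/ and viewed, about 12 in all and at most 16, crops included, and the job is handed in when it is done.

Besides the shell and the picture viewer there is one more tool, called after "Request:" by a JSON object that holds its "fn" and its "kwargs", one argument or row to a line. drive_tool: Moves the arm, as the interface text tells. Its arguments: {"type":"object","properties":{"steps":{"type":"array","items":{"type":"array","items":{"type":"number"}}},"force":{"type":"number"}},"required":["steps"]}

```bash
mkdir -p pics; ls
cat > h.py <<'E'
import numpy as np, cv2
from cell import status, imaging, ticket
from scipy.spatial.transform import Rotation as R
def cloud(p):
    d=p['depth'];K=p['camera_matrix'];v,u=np.mgrid[:d.shape[0],:d.shape[1]]
    x=(u-K[0,2])/K[0,0];y=(v-K[1,2])/K[1,1]
    c=np.stack([x*d,y*d,d],-1);T=p['extrinsics']
    w=c@T[:3,:3].T+T[:3,3]; w[d<=0]=np.nan
    return w
def save(p,n): cv2.imwrite('pics/'+n,p['frame'][:,:,::-1])
E
python3 - <<'E'
from h import *
s=status.sense();print({k:np.round(v,3).tolist() for k,v in s.items()})
a=imaging.snapshot('scene');b=imaging.snapshot('side')
cv2.imwrite('pics/a.png',np.vstack([a['frame']])[:,:,::-1]);save(b,'b.png')
for n,p in(('scene',a),('side',b)):
    W=cloud(p);print(n,p['camera_matrix'].round(1).tolist(),p['extrinsics'].round(3).tolist())
    for t in ['winder','tail','tail_grip','control','cover','cover_bar','crate','full1','empty1','wax','awl','brush']:
        for r in imaging.cut_out(t,p)[:4]:
            m=r['pixels'];q=W[m];print(t,round(r['conf'],2),np.round(r['point']),m.sum(),np.nanmedian(q,0).round(),np.nanmin(q,0).round(),np.nanmax(q,0).round())
E
```

```text
pics
{'t': 0.0, 'joint_pos': [1.282, 0.469, -0.049, 1.534, 0.024, 1.141, -0.082], 'joint_velocities': [-0.0, 0.001, -0.001, 0.0, 0.0, -0.001, -0.0], 'effort': [-0.0, -51.03, -0.047, -23.771, 0.011, 0.007, 0.0], 'tool_pos': [173.356, -652.098, 403.661], 'orientation': [0.992, 0.13, -0.0, -0.001], 'force': [0.609, 0.802, 0.11], 'moment': [-0.015, -0.021, -0.024], 'grip_width': 85.435}
scene [[431.1, 0.0, 284.2], [0.0, 431.1, 208.9], [0.0, 0.0, 1.0]] [[-0.713, 0.548, -0.438, 1008.17], [0.701, 0.558, -0.444, 463.764], [0.002, -0.623, -0.782, 967.268], [0.0, 0.0, 0.0, 1.0]]
winder 0.65 [235. 274.] 9562 [582.  -3.  70.] [ 340. -235.   -5.] [689. 118. 153.]
tail 0.8 [199. 251.] 2244 [ 557. -107.   97.] [ 355. -207.   -5.] [674. -72. 153.]
tail_grip 0.93 [201. 253.] 2295 [ 558. -107.   97.] [ 405. -233.   -2.] [674. -72. 153.]
control 0.58 [318. 354.] 3094 [617. 281.  62.] [496. 189.  -4.] [660. 331. 101.]
cover 0.95 [307. 353.] 1270 [605. 275.  95.] [498. 226.  -2.] [650. 316. 101.]
cover 0.72 [231. 272.] 9295 [585.  -2.  70.] [ 375. -233.   -4.] [689. 117. 153.]
cover_bar 0.98 [306. 355.] 
[... 1700 characters left out ...]
] [424. -94.   9.] [481.  42. 100.]
full1 0.84 [210. 275.] 1010 [536. -21.  90.] [ 514. -102.   10.] [602.  38. 100.]
empty1 0.75 [159. 387.] 742 [ 402. -341.   36.] [ 369. -466.   -2.] [ 440. -280.   54.]
empty1 0.66 [145. 354.] 640 [ 500. -351.   37.] [ 470. -422.   -2.] [ 535. -292.   56.]
wax 0.86 [215. 162.] 842 [764.  87.  49.] [744.  10.  -0.] [849. 109.  68.]
awl 0.85 [195. 423.] 473 [ 291. -272.   21.] [ 200. -331.   -2.] [ 343. -231.   31.]
brush 0.96 [170. 221.] 712 [ 761. -131.   20.] [ 669. -178.    0.] [872. -77.  70.]
brush 0.66 [232. 275.] 13311 [525.  28.  74.] [ 397. -241.    0.] [717. 116. 155.]
brush 0.28 [296. 171.] 2142 [595. 275.  97.] [530. 187.   1.] [650. 315. 103.]
```

View pics/a.png

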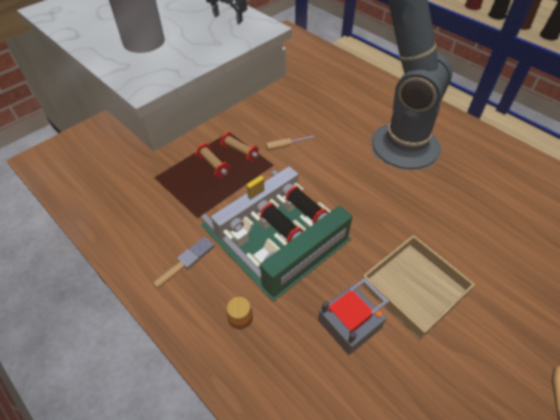

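View pics/b.png

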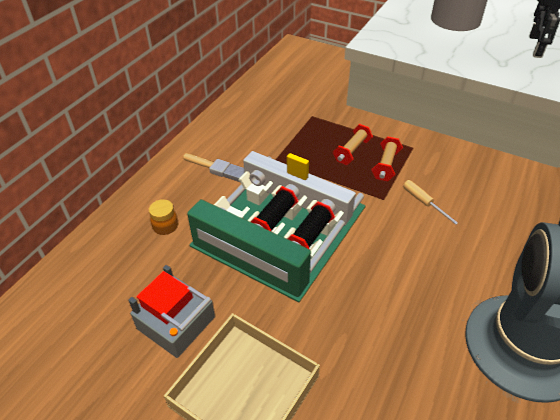

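The scene shows two full spools: one in the near lane (scene px 304,203) and one in the middle lane (281,222). The third lane is free. Two empty spools lie on the mat at (239,145) and (212,160). The cover is shut and the crate is at (418,285). Next I'll fit exact poses.

```bash
cat >> h.py <<'E'
def rect(P):
    r=cv2.minAreaRect(P[:,:2].astype(np.float32));return np.round(r[0],1),np.round(r[1],1),round(r[2],2)
def line(P):
    c=P.mean(0);u,s,v=np.linalg.svd(P-c,full_matrices=False);d=v[0];pr=(P-c)@d
    return c.round(1),d.round(3),np.percentile(pr,[0.5,99.5]).round(1)
E
python3 - <<'E'
from h import *
for n in('scene','side'):
    p=imaging.snapshot(n);W=cloud(p);F=p['frame'].astype(int);hsv=cv2.cvtColor(p['frame'],cv2.COLOR_RGB2HSV)
    X,Y,Z=W[...,0],W[...,1],W[...,2]
    reg=lambda x0,x1,y0,y1,z0,z1:(X>x0)&(X<x1)&(Y>y0)&(Y<y1)&(Z>z0)&(Z<z1)
    print(n)
    def rep(t,m):
        m=cv2.erode(m.astype(np.uint8),np.ones((2,2)))>0
        P=W[m]
        if len(P)>5: print(t,len(P),rect(P),'z',np.median(P[:,2]).round(1), np.percentile(P[:,2],[2,98]).round(1))
    rep('beamtop',reg(380,720,-160,-60,95,104))
    rep('headtop',reg(380,720,50,140,105,115))
    yel=(hsv[...,0]>18)&(hsv[...,0]<35)&(hsv[...,1]>150)
    rep('plate',yel&reg(500,620,-140,-60,104,158)); rep('platetop',yel&reg(500,620,-140,-60,146,158))
    rep('cratefl',reg(250,540,190,440,2,12)); rep('craterim',reg(250,540,190,440,41,52))
    rep('ctrltop',reg(520,720,180,360,56,65))
    red=((hsv[...,0]<8)|(hsv[...,0]>172))&(hsv[...,1]>150)
    rep('covertop',red&reg(520,720,180,360,88,102)); rep('bar',(~red)&(hsv[...,1]<90)&reg(500,720,180,360,78,104))
    rep('ctrlall',reg(480,720,180,360,20,110))
    blk=(F.max(-1)<70)
    for nm,x0,x1 in(('A',420,500),('B',505,600)): 
        m=blk&reg(x0,x1,-90,60,80,104);rep('thread'+nm,m);print(line(W[m]))
    for nm,x0,x1 in(('E1',350,452),('E2',452,560)):
        m=reg(x0,x1,-430,-260,44,60);rep('flangetop'+nm,m)
        m=(~red)&reg(x0,x1,-430,-260,32,46)&(hsv[...,1]>50);rep('core'+nm,m);print(line(W[m]))
    rep('wax',reg(720,820,30,120,50,72));rep('brush',reg(680,900,-200,-100,8,60))
E
```

```text
scene
beamtop 883 (array([ 539.1, -114.9]), array([ 37.7, 265.6]), 87.04) z 99.0 [ 95.6 102.5]
headtop 1651 (array([550.1,  83.8]), array([ 45.7, 263.9]), 87.16) z 109.4 [106.  112.8]
plate 173 (array([ 539.8, -115.5]), array([46.5, 11.2]), 1.37) z 138.9 [111.1 151.5]
platetop 45 (array([ 539.3, -115.5]), array([ 9.7, 45.7]), 88.84) z 148.8 [146.2 151.8]
cratefl 3208 (array([415.1, 339.2]), array([210.9, 189.5]), 85.02) z 5.1 [2.3 8.8]
craterim 245 (array([412.5, 325.3]), array([186.4, 189.3]), 85.25) z 44.4 [41.2 47.8]
ctrltop 663 (array([600.4, 272.6]), array([106.8, 107. ]), 83.23) z 59.6 [56.5 63.2]
covertop 831 (array([612.3, 271.7]), array([66.3, 66. ]), 84.08) z 94.8 [91.1 98. ]
bar 215 (array([592.7, 272.9]), array([ 94.5, 120.6]), 83.99) z 95.7 [ 82.3 100.2]
ctrlall 2812 (array([576.2, 276.5]), array([136.1, 167.3]), 78.23) z 63.8 [26.1 98.1]
threadA 270 (array([459. , -15.4]), array([88.8, 26.6]), 88.1) z 89.3 [81.5 94.6]
(array([460.5, -16.4,  88.3]), array([ 0.06 ,  0.998, -0.005]), array([-46.3,  45.2]))
threadB 327 (array([547.8, -19.3]), array([88.8, 31.4]), 83.28) z 8
[... 1985 characters left out ...]
.7,  49.8]))
flangetopE1 57 (array([ 403.6, -351.6]), array([ 31.6, 112.9]), 9.36) z 49.0 [44.6 53.7]
coreE1 194 (array([ 404.1, -359.3]), array([23. , 83.1]), 9.26) z 39.8 [33.2 44. ]
(array([ 405.2, -360.5,   39. ]), array([ 0.14 , -0.99 , -0.002]), array([-42.9,  48.3]))
flangetopE2 54 (array([ 499.7, -362.8]), array([114.9,  30.2]), 84.31) z 49.5 [45.1 54.2]
coreE2 175 (array([ 498.4, -370.5]), array([87.8, 19.6]), 83.88) z 39.6 [32.6 44.1]
(array([ 499.3, -371.5,   38.7]), array([-0.094, -0.995, -0.012]), array([-53.9,  46.3]))
wax 364 (array([772.9,  79.1]), array([48.9, 50.6]), 8.57) z 62.0 [52.1 65.5]
brush 573 (array([ 783.1, -135. ]), array([170.7,  40.3]), 4.13) z 20.0 [10.7 24.9]
```

```bash
cat >> h.py <<'E'
# waypoints of the grasp point (x,y,z,phi deg of tool x); prints shift/turn in tool axes, each from the previous
WO=np.array([543.3,-18.5]);WY=-2.9
def lane(i,dy=0):
    a=np.radians(WY);return WO+(i-1)*90*np.array([np.cos(a),np.sin(a)])+dy*np.array([-np.sin(a),np.cos(a)])
def down(phi): 
    a=np.radians(phi);return np.array([[np.cos(a),np.sin(a),0],[np.sin(a),-np.cos(a),0],[0,0,-1]]).T
def plan(*wps):
    s=status.sense();Rc=R.from_quat(s['orientation']).as_matrix();p=np.array(s['tool_pos'])+Rc@[0,0,155]
    x=Rc[:,0];print('t',round(s['t'],1),'now grasp',p.round(1),'phi',np.degrees(np.arctan2(x[1],x[0])).round(1),'w',np.round(s['grip_width'],1),'F',np.round(s['force'],1),'q7',np.round(s['joint_pos'],2))
    for w in wps:
        Rn=down(w[3]);n=np.array(w[:3],float);tcp=p-Rc@[0,0,155];tn=n-Rn@[0,0,155]
        d=Rc.T@(tn-tcp);rv=R.from_matrix(Rc.T@Rn).as_rotvec(degrees=True)
        print(np.round(w,1),'->',d.round(1).tolist(),rv.round(1).tolist(),'rows',round(max(np.linalg.norm(d)/41.7,np.linalg.norm(rv)/7.16),1))
        Rc,p=Rn,n
E
python3 - <<'E'
from h import *
plan((360,-384,250,-2.9),(538.7,-116.3,220,-2.9),(538.7,-116.3,135,-2.9))
E
```

```text
t 1.4 now grasp [ 173.4 -652.4  249.7] phi 14.9 w 85.4 F [ 0.  -0.9  0.4] q7 [ 1.28  0.47 -0.05  1.53  0.02  1.14 -0.08]
[ 360.  -384.   250.    -2.9] -> [249.2, -211.4, -0.3] [0.0, -0.0, 17.8] rows 7.8
[ 538.7 -116.3  220.    -2.9] -> [164.9, -276.4, 30.0] [0.0, 0.0, 0.0] rows 7.8
[ 538.7 -116.3  135.    -2.9] -> [0.0, 0.0, 85.0] [0.0, 0.0, 0.0] rows 2.0
```

Request:
{"fn": "drive_tool", "kwargs": {
  "steps": [
    [249, -211, 0, 0, 0, 17.8, 1],
    [249, -211, 0, 0, 0, 17.8, 1],
    [249, -211, 0, 0, 0, 17.8, 1],
    [249, -211, 0, 0, 0, 17.8, 1],
    [249, -211, 0, 0, 0, 17.8, 1],
    [249, -211, 0, 0, 0, 17.8, 1],
    [249, -211, 0, 0, 0, 17.8, 1],
    [249, -211, 0, 0, 0, 17.8, 1]
  ]
}}

```text
t: 2.07
tool_pos: [361.4, -381.6, 405.1]
orientation: [1.0, -0.024, 0.0, -0.0]
force: [0.9, 0.3, -0.0]
grip_width: 85.5
```

Request:
{"fn": "drive_tool", "kwargs": {
  "steps": [
    [165, -276, 30, 0, 0, 0, 0.6],
    [165, -276, 30, 0, 0, 0, 0.6],
    [165, -276, 30, 0, 0, 0, 0.6],
    [165, -276, 30, 0, 0, 0, 0.6],
    [165, -276, 30, 0, 0, 0, 0.6],
    [165, -276, 30, 0, 0, 0, 0.6],
    [165, -276, 30, 0, 0, 0, 0.6],
    [165, -276, 30, 0, 0, 0, 0.6]
  ]
}}

```text
t: 2.73
tool_pos: [540.1, -113.6, 374.8]
orientation: [1.0, -0.024, 0.001, -0.001]
force: [0.5, -0.6, -0.4]
grip_width: 51.0
```

Run:
```python
from h import *
plan((538.7,-116.3,135,-2.9))
p=imaging.snapshot('wrist');save(p,'w1.png')
print(p['camera_matrix'].round(1).tolist(),p['extrinsics'].round(3).tolist())
```

```text
t 2.7 now grasp [ 540.3 -113.4  219.8] phi -2.7 w 51.0 F [ 0.5 -0.6 -0.4] q7 [ 0.37  0.32 -0.29  1.85  0.11  0.99 -1.59]
[ 538.7 -116.3  135.    -2.9] -> [-1.4, 2.9, 84.8] [-0.1, -0.1, 0.2] rows 2.0
[[325.2, 0.0, 272.3], [0.0, 325.2, 210.5], [0.0, 0.0, 1.0]] [[-0.049, -0.955, -0.292, 614.488], [-0.999, 0.047, 0.015, -116.702], [-0.0, 0.293, -0.956, 343.786], [0.0, 0.0, 0.0, 1.0]]
```

View pics/w1.png

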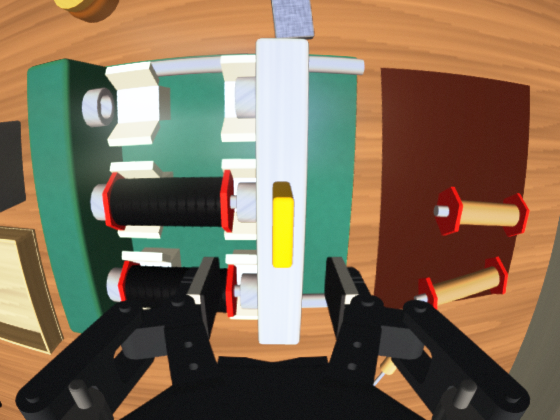

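The wrist view shows the plate (px 283,230) between the open fingers, with both full spools in their lanes. I'll grip the plate and draw it back.

Request:
{"fn": "drive_tool", "kwargs": {
  "steps": [
    [-1, 3.5, 40, 0, 0, 0, 0.6],
    [-1, 3.5, 75, 0, 0, 0, 0.6],
    [-1, 3.5, 85, 0, 0, 0, 0.6],
    [-1, 3.5, 85, 0, 0, 0, 0.1],
    [-1, 3.5, 85, 0, 0, 0, 0],
    [-1, 3.5, 85, 0, 0, 0, 0],
    [-1, 3.5, 85, 0, 0, 0, 0],
    [-1, 3.5, 85, 0, 0, 0, 0]
  ],
  "force": 60
}}

```text
t: 3.45
tool_pos: [538.3, -120.6, 291.9]
orientation: [1.0, -0.026, 0.002, 0.0]
force: [-0.1, 0.3, 4.3]
grip_width: 13.1
```

Request:
{"fn": "drive_tool", "kwargs": {
  "steps": [
    [0, 8, 0, 0, 0, 0, 0],
    [0, 18, 0, 0, 0, 0, 0],
    [0, 28, 0, 0, 0, 0, 0],
    [0, 38, 0, 0, 0, 0, 0],
    [0, 48, 0, 0, 0, 0, 0],
    [0, 56, 0, 0, 0, 0, 0],
    [0, 60, 0, 0, 0, 0, 0],
    [0, 60, 0, 0, 0, 0, 0]
  ]
}}

```text
t: 4.12
tool_pos: [535.7, -176.3, 291.9]
orientation: [1.0, -0.024, 0.001, -0.003]
force: [-0.9, 11.2, 8.8]
grip_width: 12.7
```

Request:
{"fn": "drive_tool", "kwargs": {
  "steps": [
    [0, 1, 0, 0, 0, 0, 0],
    [0, 1.5, 0, 0, 0, 0, 0],
    [0, 2, 0, 0, 0, 0, 0]
  ]
}}

```text
t: 4.37
tool_pos: [535.7, -176.6, 291.9]
orientation: [1.0, -0.023, 0.001, -0.004]
force: [-1.3, 17.3, 9.6]
grip_width: 13.4
```

Request:
{"fn": "drive_tool", "kwargs": {
  "steps": [
    [0, -2, 0, 0, 0, 0, 0.5],
    [0, -2, 0, 0, 0, 0, 0.7],
    [0, -2, 0, 0, 0, 0, 0.7],
    [0, -2, -30, 0, 0, 0, 0.7],
    [0, -2, -70, 0, 0, 0, 0.7],
    [0, -2, -90, 0, 0, 0, 0.7]
  ],
  "force": 80
}}

```text
t: 4.87
tool_pos: [535.0, -181.9, 383.5]
orientation: [1.0, -0.026, 0.002, 0.001]
force: [1.3, -0.8, 1.1]
grip_width: 59.8
```

Run:
```python
from h import *
l=lane(0);m=lane(0,-25)
plan((495,-95,220,42.1),(*l,200,87.1),(*l,70,87.1),(*m,70,87.1),(*m,190,87.1))
```

```text
t 4.9 now grasp [ 535.7 -182.2  228.5] phi -3.0 w 59.8 F [ 1.3 -0.8  1.1] q7 [ 0.47  0.32 -0.27  1.81  0.1   1.01 -1.47]
[495.  -95.  220.   42.1] -> [-44.5, -84.7, 8.1] [0.2, -0.2, -45.1] rows 6.3
[453.4 -13.9 200.   87.1] -> [23.5, -88.0, 20.0] [0.0, 0.0, -45.0] rows 6.3
[453.4 -13.9  70.   87.1] -> [0.0, 0.0, 130.0] [0.0, 0.0, 0.0] rows 3.1
[452.2 -38.9  70.   87.1] -> [-25.0, 0.0, 0.0] [0.0, 0.0, 0.0] rows 0.6
[452.2 -38.9 190.   87.1] -> [0.0, 0.0, -120.0] [0.0, 0.0, 0.0] rows 2.9
```

Request:
{"fn": "drive_tool", "kwargs": {
  "steps": [
    [-44.5, -84.7, 8, 0, 0, -45, 0.85],
    [-44.5, -84.7, 8, 0, 0, -45, 0.85],
    [-44.5, -84.7, 8, 0, 0, -45, 0.85],
    [-44.5, -84.7, 8, 0, 0, -45, 0.85],
    [-44.5, -84.7, 8, 0, 0, -45, 0.85],
    [-44.5, -84.7, 8, 0, 0, -45, 0.85],
    [-44.5, -84.7, 8, 0, 0, -45, 0.85]
  ]
}}

```text
t: 5.45
tool_pos: [494.2, -94.8, 371.9]
orientation: [0.933, 0.361, 0.0, 0.0]
force: [-0.4, -0.1, -0.5]
grip_width: 72.7
```

Request:
{"fn": "drive_tool", "kwargs": {
  "steps": [
    [23.5, -88, 20, 0, 0, -45, 0.85],
    [23.5, -88, 20, 0, 0, -45, 0.85],
    [23.5, -88, 20, 0, 0, -45, 0.85],
    [23.5, -88, 20, 0, 0, -45, 0.85],
    [23.5, -88, 20, 0, 0, -45, 0.85],
    [23.5, -88, 20, 0, 0, -45, 0.85],
    [23.5, -88, 20, 0, 0, -45, 0.85],
    [23.5, -88, 20, 0, 0, -45, 0.85]
  ]
}}

```text
t: 6.12
tool_pos: [452.9, -13.7, 351.8]
orientation: [0.725, 0.688, -0.0, 0.0]
force: [-0.3, 0.4, -0.2]
grip_width: 72.4
```

Run:
```python
from h import *
l=lane(0)
plan((*l,70,87.1))
p=imaging.snapshot('wrist');save(p,'w2.png')
```

```text
t 6.1 now grasp [453.  -13.8 196.8] phi 87.0 w 72.4 F [-0.3  0.4 -0.2] q7 [ 0.5   0.23 -0.64  2.07  0.17  0.9  -0.29]
[453.4 -13.9  70.   87.1] -> [-0.1, 0.5, 126.8] [0.0, 0.0, -0.1] rows 3.0
```

View pics/w2.png

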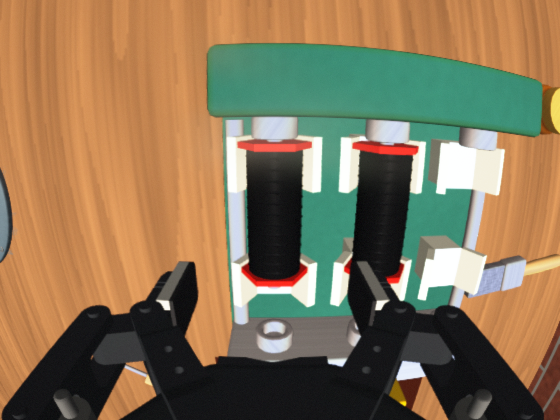

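The spool is centred between the fingers (px 275) and the tailstock is fully back. I'll descend and grip.

Request:
{"fn": "drive_tool", "kwargs": {
  "steps": [
    [0, 0, 40, 0, 0, 0, 0.85],
    [0, 0, 80, 0, 0, 0, 0.85],
    [0, 0, 110, 0, 0, 0, 0.85],
    [0, 0, 126, 0, 0, 0, 0.85],
    [0, 0, 126, 0, 0, 0, 0.3],
    [0, 0, 126, 0, 0, 0, 0.2],
    [0, 0, 126, 0, 0, 0, 0.2],
    [0, 0, 126, 0, 0, 0, 0.2]
  ]
}}

```text
t: 6.83
tool_pos: [453.5, -12.7, 227.1]
orientation: [0.725, 0.689, 0.001, 0.001]
force: [0.1, -0.0, -1.8]
grip_width: 42.0
```

Request:
{"fn": "drive_tool", "kwargs": {
  "steps": [
    [0, 0, 0, 0, 0, 0, 0.2],
    [-5, 0, 0, 0, 0, 0, 0.2],
    [-12, 0, 0, 0, 0, 0, 0.2],
    [-20, 0, 0, 0, 0, 0, 0.2],
    [-26, 0, 0, 0, 0, 0, 0.2],
    [-26, 0, 0, 0, 0, 0, 0.2]
  ]
}}

```text
t: 7.33
tool_pos: [452.2, -39.8, 226.7]
orientation: [0.725, 0.688, 0.001, 0.001]
force: [1.0, 1.3, 6.7]
grip_width: 42.1
```

Request:
{"fn": "drive_tool", "kwargs": {
  "steps": [
    [0, 0, -10, 0, 0, 0, 0.2],
    [0, 0, -30, 0, 0, 0, 0.2],
    [0, 0, -60, 0, 0, 0, 0.2],
    [0, 0, -90, 0, 0, 0, 0.2],
    [0, 0, -125, 0, 0, 0, 0.2],
    [0, 0, -130, 0, 0, 0, 0.2],
    [0, 0, -130, 0, 0, 0, 0.2]
  ]
}}

```text
t: 7.92
tool_pos: [451.8, -39.3, 358.1]
orientation: [0.725, 0.688, 0.001, 0.002]
force: [-1.7, 0.1, -1.6]
grip_width: 41.7
```

```bash
cat >> h.py <<'E'
def crate(cx,cy=0):
    a=np.radians(-4.7);return np.array([412.4,324.5])+cx*np.array([np.cos(a),np.sin(a)])+cy*np.array([-np.sin(a),np.cos(a)])
E
python3 - <<'E'
from h import *
c=crate(-40)
plan((*c,190,85.3),(*c,34,85.3),(*c,190,85.3),(*lane(1),200,87.1))
E
```

```text
t 7.9 now grasp [452.5 -39.6 203.1] phi 87.0 w 41.7 F [-1.7  0.1 -1.6] q7 [ 0.57  0.22 -0.65  2.06  0.17  0.91 -0.23]
[372.5 327.8 190.   85.3] -> [362.5, -98.4, 11.9] [0.3, 0.1, 1.7] rows 9.0
[372.5 327.8  34.   85.3] -> [0.0, 0.0, 156.0] [0.0, 0.0, 0.0] rows 3.7
[372.5 327.8 190.   85.3] -> [0.0, 0.0, -156.0] [0.0, 0.0, 0.0] rows 3.7
[543.3 -18.5 200.   87.1] -> [-331.1, 198.6, -10.0] [0.0, 0.0, -1.8] rows 9.3
```

Request:
{"fn": "drive_tool", "kwargs": {
  "steps": [
    [30, -8, 0, 0, 0, 0, 0.2],
    [70, -19, 2, 0, 0, 0, 0.2],
    [110, -30, 3, 0, 0, 0.5, 0.2],
    [150, -41, 5, 0, 0, 0.7, 0.2],
    [190, -52, 6, 0, 0, 1, 0.2],
    [230, -63, 8, 0, 0, 1.2, 0.2],
    [270, -74, 10, 0, 0, 1.5, 0.2],
    [310, -85, 12, 0, 0, 1.7, 0.2]
  ]
}}

```text
t: 8.58
tool_pos: [381.3, 275.8, 341.9]
orientation: [0.735, 0.678, -0.002, 0.0]
force: [1.6, 0.0, -0.5]
grip_width: 41.8
```

Request:
{"fn": "drive_tool", "kwargs": {
  "steps": [
    [30, -8, 0, 0, 0, 0, 0.2],
    [52, -14, 0, 0, 0, 0, 0.2],
    [52, -14, 0, 0, 0, 0, 0.2]
  ]
}}

```text
t: 8.83
tool_pos: [370.3, 332.2, 342.6]
orientation: [0.732, 0.681, -0.0, -0.002]
force: [-1.6, 0.0, -2.3]
grip_width: 42.0
```

Run:
```python
from h import *
c=crate(-40)
plan((*c,36,85.3),(*c,190,85.3),(*lane(1),200,87.1))
```

```text
t 8.8 now grasp [369.8 332.5 187.6] phi 85.8 w 42.0 F [-1.6  0.  -2.3] q7 [-0.16  0.36 -0.8   1.98  0.31  0.93 -1.19]
[372.5 327.8  36.   85.3] -> [-4.6, 3.0, 151.5] [-0.2, -0.1, 0.5] rows 3.6
[372.5 327.8 190.   85.3] -> [0.0, 0.0, -154.0] [0.0, 0.0, 0.0] rows 3.7
[543.3 -18.5 200.   87.1] -> [-331.1, 198.6, -10.0] [0.0, 0.0, -1.8] rows 9.3
```

Request:
{"fn": "drive_tool", "kwargs": {
  "steps": [
    [-2, 2, 35, 0, 0, 0.5, 0.2],
    [-2, 2, 75, 0, 0, 0.5, 0.2],
    [-2, 2, 110, 0, 0, 0.5, 0.2],
    [-2, 2, 135, 0, 0, 0.5, 0.2],
    [-2, 2, 148, 0, 0, 0.5, 0.2],
    [-2, 2, 151, 0, 0, 0.5, 0.2],
    [-2, 2, 151, 0, 0, 0.5, 0.55],
    [-2, 2, 151, 0, 0, 0.5, 0.68]
  ]
}}

```text
t: 9.5
tool_pos: [374.9, 326.5, 193.7]
orientation: [0.738, 0.675, 0.001, 0.0]
force: [0.5, 1.5, 0.6]
grip_width: 57.3
```

Request:
{"fn": "drive_tool", "kwargs": {
  "steps": [
    [0, 0, 0, 0, 0, 0, 0.68],
    [0, 0, 0, 0, 0, 0, 0.68],
    [0, 0, -20, 0, 0, 0, 0.68],
    [0, 0, -60, 0, 0, 0, 0.68],
    [0, 0, -100, 0, 0, 0, 0.68],
    [0, 0, -140, 0, 0, 0, 0.68],
    [0, 0, -154, 0, 0, 0, 0.85]
  ]
}}

```text
t: 10.08
tool_pos: [374.6, 327.8, 353.0]
orientation: [0.738, 0.675, 0.005, 0.001]
force: [1.5, -0.0, -0.7]
grip_width: 68.8
```

Request:
{"fn": "drive_tool", "kwargs": {
  "steps": [
    [-40, 24, 0, 0, 0, 0, 0.85],
    [-75, 45, 0, 0, 0, 0, 0.85],
    [-110, 66, 0, 0, 0, 0, 0.85],
    [-145, 87, 0, 0, 0, 0, 0.85],
    [-180, 108, -5, 0, 0, -0.5, 0.85],
    [-215, 129, -8, 0, 0, -1, 0.85],
    [-250, 150, -10, 0, 0, -1.8, 0.85],
    [-280, 168, -10, 0, 0, -1.8, 0.85]
  ]
}}

```text
t: 10.75
tool_pos: [517.6, 29.3, 358.5]
orientation: [0.728, 0.686, 0.001, 0.002]
force: [0.2, 0.5, 0.3]
grip_width: 72.5
```

Request:
{"fn": "drive_tool", "kwargs": {
  "steps": [
    [-30, 18, 0, 0, 0, 0, 0.85],
    [-50, 30, 0, 0, 0, 0, 0.85],
    [-50, 30, 0, 0, 0, 0, 0.85],
    [-50, 30, 0, 0, 0, 0, 0.85]
  ]
}}

```text
t: 11.08
tool_pos: [544.1, -20.8, 357.4]
orientation: [0.728, 0.685, 0.0, 0.0]
force: [-0.2, 1.0, -0.3]
grip_width: 72.8
```

Run:
```python
from h import *
plan((*lane(1),70,87.1),(*lane(1,-26),70,87.1),(*lane(1,-26),205,87.1))
p=imaging.snapshot('scene');W=cloud(p)
q=imaging.snapshot('side');V=cloud(q)
for n,a,b in(('sc',p,W),('si',q,V)):
    for t in('full1','empty1','tail'):
        for r in imaging.cut_out(t,a)[:3]:
            m=r['pixels'];print(n,t,round(r['conf'],2),np.nanmedian(b[m],0).round())
```

```text
t 11.1 now grasp [544.2 -20.8 202.4] phi 86.5 w 72.8 F [-0.2  1.  -0.3] q7 [ 0.5   0.39 -0.68  1.87  0.29  0.99 -0.37]
[543.3 -18.5  70.   87.1] -> [2.3, -1.1, 132.4] [0.1, 0.0, -0.6] rows 3.2
[542.  -44.5  70.   87.1] -> [-26.0, -0.0, 0.0] [0.0, 0.0, 0.0] rows 0.6
[542.  -44.5 205.   87.1] -> [0.0, 0.0, -135.0] [0.0, 0.0, 0.0] rows 3.2
sc full1 0.59 [383. 327.  47.]
sc full1 0.58 [551. -18.  87.]
sc empty1 0.91 [ 506. -356.   32.]
sc empty1 0.78 [ 408. -348.   33.]
sc tail 0.93 [ 586. -163.   94.]
si full1 0.86 [370. 321.  51.]
si full1 0.82 [536. -21.  90.]
si empty1 0.95 [ 499. -352.   38.]
si empty1 0.92 [ 402. -339.   37.]
si tail 0.67 [ 502. -156.   86.]
```

Request:
{"fn": "drive_tool", "kwargs": {
  "steps": [
    [2, -1, 40, 0, 0, -0.6, 0.85],
    [2, -1, 80, 0, 0, -0.6, 0.85],
    [2, -1, 115, 0, 0, -0.6, 0.85],
    [2, -1, 131, 0, 0, -0.6, 0.85],
    [2, -1, 131, 0, 0, -0.6, 0.3],
    [2, -1, 131, 0, 0, -0.6, 0.2],
    [2, -1, 131, 0, 0, -0.6, 0.2],
    [2, -1, 131, 0, 0, -0.6, 0.2]
  ]
}}

```text
t: 12.15
tool_pos: [543.7, -17.1, 227.4]
orientation: [0.724, 0.69, 0.001, 0.001]
force: [0.7, 0.7, -2.7]
grip_width: 41.9
```

Request:
{"fn": "drive_tool", "kwargs": {
  "steps": [
    [0, 0, 0, 0, 0, 0, 0.2],
    [-5, 0, 0, 0, 0, 0, 0.2],
    [-12, 0, 0, 0, 0, 0, 0.2],
    [-20, 0, 0, 0, 0, 0, 0.2],
    [-26, 0, 0, 0, 0, 0, 0.2],
    [-26, 0, 0, 0, 0, 0, 0.2]
  ]
}}

```text
t: 12.65
tool_pos: [542.5, -44.7, 226.9]
orientation: [0.724, 0.69, 0.001, 0.001]
force: [-0.3, 1.0, 5.3]
grip_width: 41.5
```

Request:
{"fn": "drive_tool", "kwargs": {
  "steps": [
    [0, 0, -10, 0, 0, 0, 0.2],
    [0, 0, -30, 0, 0, 0, 0.2],
    [0, 0, -60, 0, 0, 0, 0.2],
    [0, 0, -90, 0, 0, 0, 0.2],
    [0, 0, -125, 0, 0, 0, 0.2],
    [0, 0, -135, 0, 0, 0, 0.2],
    [0, 0, -135, 0, 0, 0, 0.2]
  ]
}}

```text
t: 13.23
tool_pos: [542.3, -43.9, 363.9]
orientation: [0.724, 0.69, 0.001, 0.003]
force: [0.4, -0.6, -2.2]
grip_width: 42.1
```

Run:
```python
from h import *
c=crate(40)
plan((*c,190,85.3))
```

```text
t 13.2 now grasp [543.2 -44.2 208.9] phi 87.2 w 42.1 F [ 0.4 -0.6 -2.2] q7 [ 0.55  0.38 -0.69  1.86  0.29  0.99 -0.31]
[452.3 321.2 190.   85.3] -> [360.4, -107.8, 17.7] [0.3, 0.1, 1.9] rows 9.0
```

Request:
{"fn": "drive_tool", "kwargs": {
  "steps": [
    [30, -9, 0, 0, 0, 0, 0.2],
    [70, -21, 2, 0, 0, 0, 0.2],
    [110, -33, 3, 0, 0, 0.5, 0.2],
    [150, -45, 5, 0, 0, 0.7, 0.2],
    [190, -57, 6, 0, 0, 1, 0.2],
    [230, -69, 8, 0, 0, 1.2, 0.2],
    [270, -81, 10, 0, 0, 1.5, 0.2],
    [305, -92, 12, 0, 0, 1.8, 0.2]
  ]
}}

```text
t: 13.9
tool_pos: [462.9, 266.8, 346.6]
orientation: [0.734, 0.679, -0.002, -0.0]
force: [1.3, 0.5, -2.4]
grip_width: 42.0
```

Request:
{"fn": "drive_tool", "kwargs": {
  "steps": [
    [30, -9, 0, 0, 0, 0, 0.2],
    [53, -15, 0, 0, 0, 0, 0.2],
    [53, -15, 0, 0, 0, 0, 0.2],
    [53, -15, 0, 0, 0, 0, 0.2]
  ]
}}

```text
t: 14.23
tool_pos: [452.5, 320.2, 346.7]
orientation: [0.733, 0.68, -0.002, -0.0]
force: [1.2, -1.3, -2.2]
grip_width: 42.0
```

Run:
```python
from h import *
c=crate(42)
plan((*c,36,85.3),(*c,220,85.3))
p=imaging.snapshot('wrist');save(p,'w3.png')
```

```text
t 14.2 now grasp [452.  319.9 191.7] phi 85.7 w 42.0 F [ 1.2 -1.3 -2.2] q7 [-0.11  0.44 -0.76  1.85  0.35  0.99 -1.09]
[454.3 321.1  36.   85.3] -> [1.3, 2.2, 155.6] [-0.2, 0.1, 0.4] rows 3.7
[454.3 321.1 220.   85.3] -> [0.0, 0.0, -184.0] [0.0, 0.0, 0.0] rows 4.4
```

View pics/w3.png

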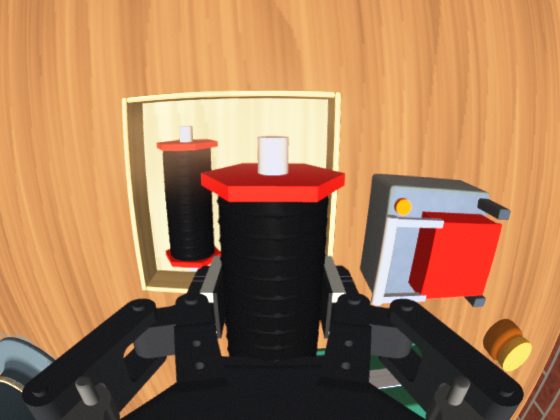

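Spool 1 lies well in the crate at left (px 188,200). The held spool is on the free right half, clear of the control box, so I'll lower it.

Request:
{"fn": "drive_tool", "kwargs": {
  "steps": [
    [1, 2, 35, 0, 0, 0.4, 0.2],
    [1, 2, 75, 0, 0, 0.4, 0.2],
    [1, 2, 110, 0, 0, 0.4, 0.2],
    [1, 2, 138, 0, 0, 0.4, 0.2],
    [1, 2, 152, 0, 0, 0.4, 0.2],
    [1, 2, 155, 0, 0, 0.4, 0.2],
    [1, 2, 155, 0, 0, 0.4, 0.55],
    [1, 2, 155, 0, 0, 0.4, 0.68]
  ]
}}

```text
t: 14.95
tool_pos: [456.4, 320.8, 195.2]
orientation: [0.737, 0.676, 0.001, 0.0]
force: [0.7, -0.3, 1.6]
grip_width: 57.5
```

Request:
{"fn": "drive_tool", "kwargs": {
  "steps": [
    [0, 0, 0, 0, 0, 0, 0.68],
    [0, 0, 0, 0, 0, 0, 0.68],
    [0, 0, -20, 0, 0, 0, 0.68],
    [0, 0, -60, 0, 0, 0, 0.68],
    [0, 0, -100, 0, 0, 0, 0.68],
    [0, 0, -140, 0, 0, 0, 0.68],
    [0, 0, -180, 0, 0, 0, 0.85]
  ]
}}

```text
t: 15.53
tool_pos: [455.0, 320.6, 376.8]
orientation: [0.737, 0.676, 0.001, 0.0]
force: [0.4, 0.5, -0.5]
grip_width: 68.5
```

Run:
```python
from h import *
P=[];
for n in('scene','side'):
    p=imaging.snapshot(n);W=cloud(p);hsv=cv2.cvtColor(p['frame'],cv2.COLOR_RGB2HSV)
    for t in('full1','empty1'):
        for r in imaging.cut_out(t,p)[:3]:
            q=W[r['pixels']];q=q[np.isfinite(q[:,0])];print(n,t,round(r['conf'],2),np.median(q,0).round(), line(q)[1])
    X,Y,Z=W[...,0],W[...,1],W[...,2];red=((hsv[...,0]<8)|(hsv[...,0]>172))&(hsv[...,1]>120)
    for nm,x0,x1 in(('E1',350,452),('E2',452,560)):
        m=red&(X>x0)&(X<x1)&(Y<-260)&(Y>-440)&(Z>8)&(Z<60)
        q=W[m];k,lab,c=cv2.kmeans(q[:,:2].astype(np.float32),2,None,(3,30,.1),5,0)
        print(n,nm,'flange means',c.round(1).tolist(),[q[lab[:,0]==i,2].max().round(1) for i in(0,1)])
    yel=(hsv[...,0]>18)&(hsv[...,0]<35)&(hsv[...,1]>150)&(Z>146)
    print('plate top',rect(W[yel]))
plan((425,0,300,60),(425,-200,300,15))
```

```text
scene full1 0.97 [385. 335.  45.] [0.005 1.    0.017]
scene full1 0.68 [618. 281.  62.] [ 0.941 -0.199 -0.275]
scene full1 0.67 [464. 323.  47.] [ 0.067  0.996 -0.052]
scene empty1 0.96 [ 408. -346.   33.] [ 0.178 -0.984  0.011]
scene empty1 0.7 [ 506. -351.   33.] [ 0.117  0.992 -0.039]
scene E1 flange means [[400.3999938964844, -297.0], [418.8999938964844, -402.3999938964844]] [np.float64(55.3), np.float64(52.1)]
scene E2 flange means [[508.29998779296875, -308.79998779296875], [499.79998779296875, -415.5]] [np.float64(54.6), np.float64(51.9)]
plate top (array([ 535.4, -174.2]), array([14.8, 49. ]), 85.22)
side full1 0.72 [370. 322.  51.] [-0.145 -0.988 -0.041]
side full1 0.64 [450. 323.  50.] [-0.117 -0.993  0.035]
side empty1 0.78 [ 402. -335.   37.] [-0.165  0.984 -0.063]
side empty1 0.58 [ 499. -352.   37.] [-0.111 -0.992  0.056]
side E1 flange means [[395.5, -298.79998779296875], [412.20001220703125, -404.3999938964844]] [np.float64(54.7), np.float64(57.3)]
side E2 flange means [[506.8999938964844, -309.6000061035156], [494.3999938964844, -415.5]] [np.float64(54.7), np.float64(55.0)]
plate top (array([ 536.6, -173.5]), array([17.2, 49.2]), 87.55)
t 15.8 now grasp [455.1 319.7 218. ] phi 85.1 w 72.6 F [-0.4 -0.2 -0.6] q7 [-0.09  0.41 -0.78  1.82  0.33  1.04 -1.08]
[425   0 300  60] -> [-321.5, -2.7, -81.5] [-0.0, 0.1, 25.1] rows 8.0
[ 425 -200  300   15] -> [-173.2, 100.0, 0.0] [0.0, 0.0, 45.0] rows 6.3
```

Both full spools are in the crate. Next is empty E1.

Run:
```python
from h import *
plan((450,160,250,90),(440,0,250,95),(425,-160,250,99.4),(406.7,-350.7,180,99.4),(406.7,-350.7,28,99.4))
```

```text
t 15.8 now grasp [455.1 319.7 218. ] phi 85.1 w 72.6 F [-0.4 -0.2 -0.6] q7 [-0.09  0.41 -0.78  1.82  0.33  1.04 -1.08]
[450 160 250  90] -> [-159.9, 8.5, -31.8] [-0.0, 0.1, -4.9] rows 3.9
[440   0 250  95] -> [-160.0, -10.0, 0.0] [0.0, 0.0, -5.0] rows 3.8
[ 425.  -160.   250.    99.4] -> [-158.1, -28.9, 0.0] [0.0, 0.0, -4.4] rows 3.9
[ 406.7 -350.7  180.    99.4] -> [-185.2, -49.2, 70.0] [0.0, 0.0, 0.0] rows 4.9
[ 406.7 -350.7   28.    99.4] -> [0.0, 0.0, 152.0] [0.0, 0.0, 0.0] rows 3.6
```

Request:
{"fn": "drive_tool", "kwargs": {
  "steps": [
    [-160, 8.5, -32, 0, 0, -5, 0.85],
    [-160, 8.5, -32, 0, 0, -5, 0.85],
    [-160, 8.5, -32, 0, 0, -5, 0.85],
    [-160, 8.5, -32, 0, 0, -5, 0.85]
  ]
}}

```text
t: 16.17
tool_pos: [449.6, 158.1, 404.1]
orientation: [0.706, 0.708, -0.002, -0.001]
force: [1.6, 0.2, 0.7]
grip_width: 72.2
```

Request:
{"fn": "drive_tool", "kwargs": {
  "steps": [
    [-160, -10, 0, 0, 0, -5, 0.85],
    [-160, -10, 0, 0, 0, -5, 0.85],
    [-160, -10, 0, 0, 0, -5, 0.85],
    [-160, -10, 0, 0, 0, -5, 0.85]
  ]
}}

```text
t: 16.5
tool_pos: [439.4, -2.5, 404.3]
orientation: [0.676, 0.737, -0.001, -0.001]
force: [0.1, -0.5, -0.6]
grip_width: 72.5
```

Request:
{"fn": "drive_tool", "kwargs": {
  "steps": [
    [-158, -29, 0, 0, 0, -4.4, 0.85],
    [-158, -29, 0, 0, 0, -4.4, 0.85],
    [-158, -29, 0, 0, 0, -4.4, 0.85],
    [-158, -29, 0, 0, 0, -4.4, 0.85]
  ]
}}

```text
t: 16.83
tool_pos: [424.3, -162.5, 404.3]
orientation: [0.647, 0.762, -0.001, -0.001]
force: [1.2, -0.8, -0.3]
grip_width: 72.8
```

Request:
{"fn": "drive_tool", "kwargs": {
  "steps": [
    [-185, -49, 70, 0, 0, 0, 0.85],
    [-185, -49, 70, 0, 0, 0, 0.85],
    [-185, -49, 70, 0, 0, 0, 0.85],
    [-185, -49, 70, 0, 0, 0, 0.85],
    [-185, -49, 70, 0, 0, 0, 0.85],
    [-185, -49, 70, 0, 0, 0, 0.85]
  ]
}}

```text
t: 17.33
tool_pos: [404.1, -357.2, 330.9]
orientation: [0.65, 0.76, -0.001, -0.003]
force: [-1.1, -1.0, -0.3]
grip_width: 72.5
```

Run:
```python
from h import *
plan((406.7,-350.7,28,99.4))
p=imaging.snapshot('wrist');save(p,'w4.png')
```

```text
t 17.3 now grasp [ 403.1 -356.8  175.9] phi 98.9 w 72.5 F [-1.1 -1.  -0.3] q7 [ 1.04  0.37 -0.49  1.91  0.22  0.91  0.59]
[ 406.7 -350.7   28.    99.4] -> [5.5, 4.4, 147.9] [-0.3, -0.2, -0.5] rows 3.6
```

View pics/w4.png

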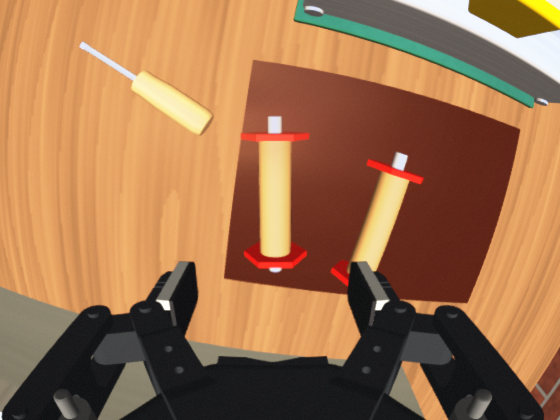

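The awl is at (145,85). E1 is upright at px 275, centred between the fingers, and E2 is clear to the right. Gripping E1.

Request:
{"fn": "drive_tool", "kwargs": {
  "steps": [
    [2, 2, 40, 0, 0, -0.4, 0.85],
    [2, 2, 80, 0, 0, -0.4, 0.85],
    [2, 2, 120, 0, 0, -0.4, 0.85],
    [2, 2, 142, 0, 0, -0.4, 0.85],
    [2, 2, 148, 0, 0, -0.4, 0.6],
    [2, 2, 148, 0, 0, -0.4, 0.1],
    [2, 2, 148, 0, 0, -0.4, 0.1],
    [2, 2, 148, 0, 0, -0.4, 0.1]
  ],
  "force": 60
}}

```text
t: 18.05
tool_pos: [410.3, -347.8, 189.5]
orientation: [0.643, 0.766, 0.0, 0.001]
force: [-0.5, -0.1, 1.0]
grip_width: 25.8
```

Request:
{"fn": "drive_tool", "kwargs": {
  "steps": [
    [0, 0, 0, 0, 0, 0, 0.1],
    [0, 0, 0, 0, 0, 0, 0.1],
    [0, 0, -20, 0, 0, 0, 0.1],
    [0, 0, -50, 0, 0, 0, 0.1],
    [0, 0, -90, 0, 0, 0, 0.1],
    [0, 0, -130, 0, 0, 0, 0.1],
    [0, 0, -170, 0, 0, 0, 0.1],
    [0, 0, -170, 0, 0, 0, 0.1]
  ]
}}

```text
t: 18.72
tool_pos: [411.8, -348.5, 366.6]
orientation: [0.644, 0.765, -0.0, 0.008]
force: [2.0, -0.4, -0.7]
grip_width: 25.5
```

Run:
```python
from h import *
l=lane(0,-27)
plan((425,-190,200,93),(*l,180,87.1),(*l,74,87.1),(*l,190,87.1))
p=imaging.snapshot('wrist');save(p,'w5.png')
```

```text
t 18.7 now grasp [ 413.7 -350.3  211.6] phi 99.9 w 25.5 F [ 2.  -0.4 -0.7] q7 [ 1.05  0.33 -0.52  1.88  0.2   0.96  0.61]
[ 425 -190  200   93] -> [154.1, 40.1, 10.0] [0.6, 0.7, 6.9] rows 3.8
[452.  -40.9 180.   87.1] -> [147.5, 34.8, 20.0] [0.0, 0.0, 5.9] rows 3.7
[452.  -40.9  74.   87.1] -> [0.0, 0.0, 106.0] [0.0, 0.0, 0.0] rows 2.5
[452.  -40.9 190.   87.1] -> [0.0, 0.0, -116.0] [0.0, 0.0, 0.0] rows 2.8
```

View pics/w5.png

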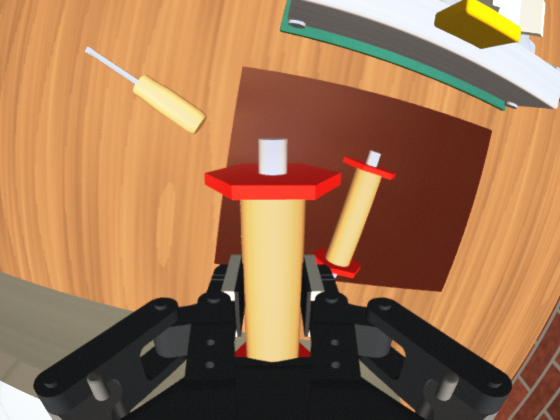

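Request:
{"fn": "drive_tool", "kwargs": {
  "steps": [
    [30, 8, 0, 0, 0, 1.4, 0.1],
    [70, 18, 2, 0, 0, 3, 0.1],
    [110, 28, 6, 0, 0, 5, 0.1],
    [150, 38, 10, 0, 0, 6.5, 0.1],
    [154, 40, 10, 0, 0, 6.9, 0.1]
  ]
}}

```text
t: 19.18
tool_pos: [421.8, -181.8, 346.6]
orientation: [0.685, 0.729, 0.0, -0.002]
force: [0.2, -0.3, -0.6]
grip_width: 25.8
```

Request:
{"fn": "drive_tool", "kwargs": {
  "steps": [
    [35, 8, 0, 0, 0, 2, 0.1],
    [74, 17, 8, 0, 0, 3, 0.1],
    [110, 26, 10, 0, 0, 5, 0.1],
    [140, 33, 15, 0, 0, 5.9, 0.1],
    [147, 35, 15, 0, 0, 5.9, 0.1],
    [147, 35, 15, 0, 0, 5.9, 0.1],
    [147, 35, 15, 0, 0, 5.9, 0.1]
  ]
}}

```text
t: 19.77
tool_pos: [449.4, -41.2, 332.2]
orientation: [0.725, 0.689, -0.001, -0.0]
force: [-0.9, -0.4, -0.4]
grip_width: 25.6
```

Run:
```python
from h import *
l=lane(0,-26)
plan((*l,75,87.1))
p=imaging.snapshot('wrist');save(p,'w6.png');plan((*l,75,87.1))
```

```text
t 19.8 now grasp [449.3 -41.3 177.2] phi 87.1 w 25.6 F [-0.9 -0.4 -0.4] q7 [ 0.56  0.25 -0.64  2.09  0.2   0.85 -0.25]
[452.1 -39.9  75.   87.1] -> [1.5, 2.7, 102.2] [-0.1, 0.0, 0.0] rows 2.5
t 19.8 now grasp [449.3 -42.2 177.3] phi 87.0 w 25.5 F [ 1.2  0.4 -1.4] q7 [ 0.56  0.25 -0.64  2.09  0.2   0.85 -0.25]
[452.1 -39.9  75.   87.1] -> [2.3, 2.7, 102.3] [-0.1, 0.1, -0.1] rows 2.5
```

View pics/w6.png

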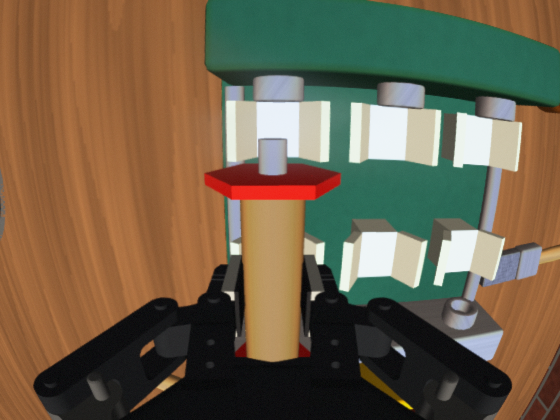

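The spool lies just left of the lane-0 saddle axis (px 273 against 278). I'll correct it and lower.

Request:
{"fn": "drive_tool", "kwargs": {
  "steps": [
    [2, 2.7, 30, 0, 0, 0, 0.1],
    [2, 2.7, 65, 0, 0, 0, 0.1],
    [2, 2.7, 88, 0, 0, 0, 0.1],
    [2, 2.7, 98, 0, 0, 0, 0.1],
    [2, 2.7, 103, 0, 0, 0, 0.1],
    [2, 2.7, 103, 0, 0, 0, 0.1],
    [2, 2.7, 103, 0, 0, 0, 0.45],
    [2, 2.7, 103, 0, 0, 0, 0.65]
  ]
}}

```text
t: 20.48
tool_pos: [452.9, -40.3, 230.6]
orientation: [0.726, 0.688, 0.0, 0.001]
force: [-0.0, -0.3, 0.6]
grip_width: 49.3
```

Request:
{"fn": "drive_tool", "kwargs": {
  "steps": [
    [0, 0, 0, 0, 0, 0, 0.65],
    [0, 0, 0, 0, 0, 0, 0.65],
    [0, 0, -20, 0, 0, 0, 0.65],
    [0, 0, -60, 0, 0, 0, 0.65],
    [0, 0, -100, 0, 0, 0, 0.65],
    [0, 0, -140, 0, 0, 0, 0.85]
  ]
}}

```text
t: 20.98
tool_pos: [452.1, -38.9, 370.9]
orientation: [0.725, 0.689, -0.0, -0.001]
force: [1.1, -0.8, -0.2]
grip_width: 66.2
```

```bash
cat >> h.py <<'E'
def spools():
    for n in('scene','side'):
        p=imaging.snapshot(n);W=cloud(p);hsv=cv2.cvtColor(p['frame'],cv2.COLOR_RGB2HSV);Z=W[...,2]
        red=((hsv[...,0]<8)|(hsv[...,0]>172))&(hsv[...,1]>120)
        for r in imaging.cut_out('empty1',p)[:3]:
            q=W[cv2.dilate(r['pixels'].astype(np.uint8),np.ones((5,5)))*red*(Z>8)>0]
            if len(q)<10: continue
            k,lab,c=cv2.kmeans(q[:,:2].astype(np.float32),2,None,(3,30,.1),5,0);d=c[0]-c[1]
            print(n,round(r['conf'],2),'centre',c.mean(0).round(1),'len',np.hypot(*d).round(1),'axis',(np.degrees(np.arctan2(d[1],d[0]))%180).round(1),'zmax',np.nanmax(q[:,2]).round(1))
E
python3 - <<'E'
from h import *
spools();print(lane(0),lane(0,-27))
plan((425,-190,200,84.4),(502.3,-362.3,180,84.4))
E
```

```text
scene 0.84 centre [ 503.9 -362.5] len 107.3 axis 85.5 zmax 53.5
scene 0.8 centre [457.8 -44.9] len 106.1 axis 88.1 zmax 96.1
side 0.89 centre [451.9 -45.3] len 108.2 axis 86.4 zmax 102.1
side 0.75 centre [ 497.1 -416.4] len 28.2 axis 173.9 zmax 55.5
side 0.19 centre [422.5 319.1] len 110.7 axis 68.8 zmax 61.7
[453.41525785 -13.94663539] [452.04924847 -40.91205804]
t 21.2 now grasp [452.9 -39.2 215.6] phi 87.0 w 72.6 F [ 0.4 -1.  -0. ] q7 [ 0.59  0.21 -0.67  2.05  0.16  0.94 -0.22]
[ 425.  -190.   200.    84.4] -> [-152.1, -19.7, 15.7] [0.1, 0.1, 2.6] rows 3.7
[ 502.3 -362.3  180.    84.4] -> [-163.9, 93.7, 20.0] [0.0, 0.0, 0.0] rows 4.6
```

Request:
{"fn": "drive_tool", "kwargs": {
  "steps": [
    [-152, -20, 16, 0, 0, 2.6, 0.85],
    [-152, -20, 16, 0, 0, 2.6, 0.85],
    [-152, -20, 16, 0, 0, 2.6, 0.85],
    [-152, -20, 16, 0, 0, 2.6, 0.85]
  ]
}}

```text
t: 21.52
tool_pos: [422.8, -192.9, 351.4]
orientation: [0.741, 0.671, -0.001, -0.002]
force: [0.5, 0.6, 0.8]
grip_width: 72.5
```

Request:
{"fn": "drive_tool", "kwargs": {
  "steps": [
    [-164, 94, 20, 0, 0, 0, 0.85],
    [-164, 94, 20, 0, 0, 0, 0.85],
    [-164, 94, 20, 0, 0, 0, 0.85],
    [-164, 94, 20, 0, 0, 0, 0.85],
    [-164, 94, 20, 0, 0, 0, 0.85],
    [-164, 94, 20, 0, 0, 0, 0.85],
    [-164, 94, 20, 0, 0, 0, 0.85]
  ]
}}

```text
t: 22.1
tool_pos: [502.0, -362.8, 330.5]
orientation: [0.741, 0.672, -0.0, -0.003]
force: [-0.5, 0.1, 0.5]
grip_width: 72.5
```

Run:
```python
from h import *
p=imaging.snapshot('wrist');save(p,'w7.png')
spools()
plan((502.3,-362.3,28,84.4))
```

```text
scene 0.63 centre [ 504.  -362.5] len 106.9 axis 85.5 zmax 51.7
scene 0.56 centre [458.  -44.8] len 106.4 axis 88.0 zmax 96.8
side 0.91 centre [452. -45.] len 108.3 axis 86.4 zmax 100.0
side 0.77 centre [ 500.5 -362.9] len 107.3 axis 82.8 zmax 55.2
t 22.4 now grasp [ 502.4 -360.3  178.7] phi 84.6 w 72.3 F [-0.3 -0.8  0.5] q7 [ 0.9   0.49 -0.47  1.73  0.26  0.99  0.24]
[ 502.3 -362.3   28.    84.4] -> [-2.0, 0.1, 150.7] [-0.0, -0.0, 0.2] rows 3.6
```

View pics/w7.png

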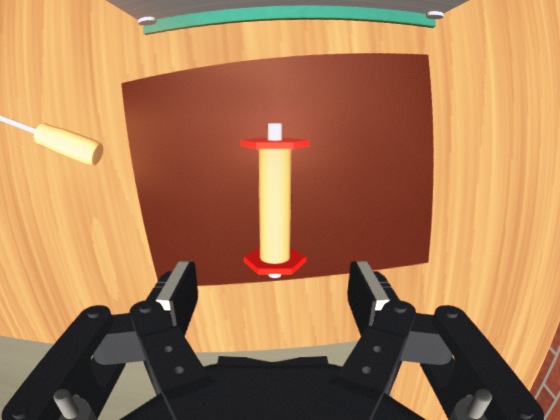

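E2 is centred at px 275. Gripping and lifting it.

Request:
{"fn": "drive_tool", "kwargs": {
  "steps": [
    [-1, 0, 40, 0, 0, 0.2, 0.85],
    [-1, 0, 80, 0, 0, 0.2, 0.85],
    [-1, 0, 120, 0, 0, 0.2, 0.85],
    [-1, 0, 145, 0, 0, 0.2, 0.85],
    [-1, 0, 150.5, 0, 0, 0.2, 0.6],
    [-1, 0, 150.5, 0, 0, 0.2, 0.1],
    [-1, 0, 150.5, 0, 0, 0.2, 0.1],
    [-1, 0, 150.5, 0, 0, 0.2, 0.1]
  ]
}}

```text
t: 23.02
tool_pos: [503.6, -363.0, 185.9]
orientation: [0.741, 0.671, 0.001, 0.002]
force: [2.3, -1.3, -0.0]
grip_width: 25.8
```

Request:
{"fn": "drive_tool", "kwargs": {
  "steps": [
    [0, 0, 0, 0, 0, 0, 0.1],
    [0, 0, 0, 0, 0, 0, 0.1],
    [0, 0, -20, 0, 0, 0, 0.1],
    [0, 0, -50, 0, 0, 0, 0.1],
    [0, 0, -90, 0, 0, 0, 0.1],
    [0, 0, -130, 0, 0, 0, 0.1],
    [0, 0, -170, 0, 0, 0, 0.1],
    [0, 0, -190, 0, 0, 0, 0.1]
  ]
}}

```text
t: 23.68
tool_pos: [503.3, -362.8, 379.7]
orientation: [0.741, 0.671, 0.001, 0.004]
force: [1.3, -0.7, 1.1]
grip_width: 25.9
```

Run:
```python
from h import *
l=lane(1,-24)
plan((525,-190,225,86),(*l,225,87.1),(*l,180,87.1))
```

```text
t 23.7 now grasp [ 504.5 -363.6  224.7] phi 84.3 w 25.9 F [ 1.3 -0.7  1.1] q7 [ 0.91  0.44 -0.48  1.68  0.23  1.06  0.26]
[ 525 -190  225   86] -> [174.1, 4.4, -1.1] [0.4, 0.3, -1.7] rows 4.2
[542.1 -42.5 225.   87.1] -> [148.4, 6.8, 0.0] [0.0, 0.0, -1.1] rows 3.6
[542.1 -42.5 180.   87.1] -> [0.0, 0.0, 45.0] [0.0, 0.0, 0.0] rows 1.1
```

Request:
{"fn": "drive_tool", "kwargs": {
  "steps": [
    [35, 1, 0, 0, 0, 0, 0.1],
    [75, 2, 0, 0, 0, -0.5, 0.1],
    [115, 3, 0, 0, 0, -1, 0.1],
    [155, 4, 0, 0, 0, -1.5, 0.1],
    [174, 4.4, 0, 0, 0, -1.7, 0.1]
  ]
}}

```text
t: 24.1
tool_pos: [524.5, -184.1, 374.5]
orientation: [0.729, 0.684, 0.001, 0.0]
force: [0.1, 0.4, -0.8]
grip_width: 26.1
```

Request:
{"fn": "drive_tool", "kwargs": {
  "steps": [
    [35, 2, 0, 0, 0, 0, 0.1],
    [75, 3, 0, 0, 0, -0.5, 0.1],
    [115, 5, 0, 0, 0, -1.1, 0.1],
    [140, 6.5, 0, 0, 0, -1.1, 0.1],
    [148, 6.8, 20, 0, 0, -1.1, 0.1],
    [148, 6.8, 45, 0, 0, -1.1, 0.1],
    [148, 6.8, 45, 0, 0, -1.1, 0.1]
  ]
}}

```text
t: 24.68
tool_pos: [539.6, -42.3, 325.2]
orientation: [0.724, 0.69, -0.002, -0.002]
force: [-0.9, -0.7, -1.6]
grip_width: 26.2
```

Run:
```python
from h import *
l=lane(1,-24)
p=imaging.snapshot('wrist');save(p,'w8.png')
plan((*l,75,87.1))
```

```text
t 24.7 now grasp [539.7 -43.  171.9] phi 87.1 w 26.2 F [-0.3 -0.3 -0.4] q7 [ 0.47  0.4  -0.59  1.91  0.28  0.92 -0.31]
[542.1 -42.5  75.   87.1] -> [0.7, 2.1, 96.9] [-0.2, 0.0, 0.0] rows 2.3
```

View pics/w8.png

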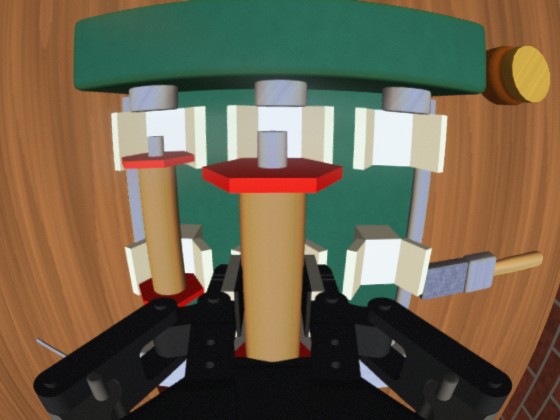

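E1 sits in lane 0. The held spool is about 7 px left of the lane-1 saddle axis, so I'll correct it by 3 mm and lower.

Request:
{"fn": "drive_tool", "kwargs": {
  "steps": [
    [1, 2.8, 30, 0, 0, 0, 0.1],
    [1, 2.8, 62, 0, 0, 0, 0.1],
    [1, 2.8, 85, 0, 0, 0, 0.1],
    [1, 2.8, 94, 0, 0, 0, 0.1],
    [1, 2.8, 98, 0, 0, 0, 0.1],
    [1, 2.8, 98, 0, 0, 0, 0.1],
    [1, 2.8, 98, 0, 0, 0, 0.45],
    [1, 2.8, 98, 0, 0, 0, 0.65]
  ]
}}

```text
t: 25.4
tool_pos: [545.2, -42.3, 232.0]
orientation: [0.725, 0.689, 0.001, 0.001]
force: [0.3, 0.0, -0.5]
grip_width: 49.3
```

Request:
{"fn": "drive_tool", "kwargs": {
  "steps": [
    [0, 0, 0, 0, 0, 0, 0.65],
    [0, 0, 0, 0, 0, 0, 0.65],
    [0, 0, -20, 0, 0, 0, 0.65],
    [0, 0, -60, 0, 0, 0, 0.65],
    [0, 0, -100, 0, 0, 0, 0.65],
    [0, 0, -140, 0, 0, 0, 0.65]
  ]
}}

```text
t: 25.9
tool_pos: [544.0, -42.0, 371.9]
orientation: [0.725, 0.689, -0.0, -0.0]
force: [1.1, -0.1, 0.2]
grip_width: 55.6
```

Run:
```python
from h import *
spools();print(lane(0),lane(1))
plan((540,-110,230,42),(536,-178,230,-2.9),(535.8,-177,137,-2.9))
```

```text
scene 0.88 centre [549.5 -43. ] len 107.1 axis 87.7 zmax 97.3
scene 0.82 centre [458.8 -45.8] len 105.7 axis 86.8 zmax 210.4
side 0.87 centre [451.9 -45.1] len 108.0 axis 86.4 zmax 100.8
side 0.64 centre [542.4 -42.8] len 107.4 axis 86.4 zmax 109.6
[453.41525785 -13.94663539] [543.3 -18.5]
t 26.1 now grasp [544.9 -42.2 216.8] phi 87.1 w 55.5 F [-0.5 -0.4 -0.8] q7 [ 0.49  0.36 -0.61  1.85  0.24  1.   -0.28]
[ 540 -110  230   42] -> [-68.1, -0.8, -13.2] [0.2, -0.0, 45.1] rows 6.3
[ 536.  -178.   230.    -2.9] -> [-48.5, 47.9, 0.0] [0.0, 0.0, 44.9] rows 6.3
[ 535.8 -177.   137.    -2.9] -> [-0.3, -1.0, 93.0] [0.0, 0.0, 0.0] rows 2.2
```

Request:
{"fn": "drive_tool", "kwargs": {
  "steps": [
    [-68, -1, -13, 0, 0, 45, 0.6],
    [-68, -1, -13, 0, 0, 45, 0.6],
    [-68, -1, -13, 0, 0, 45, 0.6],
    [-68, -1, -13, 0, 0, 45, 0.6],
    [-68, -1, -13, 0, 0, 45, 0.6],
    [-68, -1, -13, 0, 0, 45, 0.6],
    [-68, -1, -13, 0, 0, 45, 0.6]
  ]
}}

```text
t: 26.68
tool_pos: [539.2, -110.1, 381.3]
orientation: [0.934, 0.357, -0.002, -0.001]
force: [0.1, 0.0, -0.7]
grip_width: 51.2
```

Request:
{"fn": "drive_tool", "kwargs": {
  "steps": [
    [-48, 48, 0, 0, 0, 45, 0.6],
    [-48, 48, 0, 0, 0, 45, 0.6],
    [-48, 48, 0, 0, 0, 45, 0.6],
    [-48, 48, 0, 0, 0, 45, 0.6],
    [-48, 48, 0, 0, 0, 45, 0.6],
    [-48, 48, 0, 0, 0, 45, 0.6],
    [-48, 48, 0, 0, 0, 45, 0.6],
    [-48, 48, 0, 0, 0, 45, 0.6]
  ]
}}

```text
t: 27.35
tool_pos: [535.9, -177.6, 381.4]
orientation: [1.0, -0.026, -0.002, -0.0]
force: [0.5, 0.1, -1.0]
grip_width: 51.0
```

Request:
{"fn": "drive_tool", "kwargs": {
  "steps": [
    [0, -1, 40, 0, 0, 0, 0.6],
    [0, -1, 75, 0, 0, 0, 0.6],
    [0, -1, 92, 0, 0, 0, 0.6],
    [0, -1, 93, 0, 0, 0, 0.3],
    [0, -1, 93, 0, 0, 0, 0],
    [0, -1, 93, 0, 0, 0, 0],
    [0, -1, 93, 0, 0, 0, 0],
    [0, -1, 93, 0, 0, 0, 0]
  ]
}}

```text
t: 28.02
tool_pos: [536.8, -175.5, 290.9]
orientation: [1.0, -0.025, 0.001, -0.001]
force: [0.1, 4.5, -4.4]
grip_width: 13.2
```

Run:
```python
from h import *
spools()
plan((535.8,-177,137,-2.9))
```

```text
scene 0.98 centre [549.9 -42.9] len 107.8 axis 87.5 zmax 97.1
scene 0.91 centre [458.5 -44.5] len 106.9 axis 88.2 zmax 97.9
side 0.65 centre [452.  -45.4] len 108.4 axis 86.3 zmax 101.1
side 0.2 centre [500.7 -44.5] len 109.0 axis 81.1 zmax 113.4
t 28.2 now grasp [ 537.  -175.4  136. ] phi -2.9 w 13.2 F [ 0.9  5.6 -3.3] q7 [ 0.43  0.43 -0.25  1.9   0.14  0.83 -1.5 ]
[ 535.8 -177.   137.    -2.9] -> [-0.9, 1.5, -1.0] [-0.1, -0.1, 0.0] rows 0.0
```

Both spools are unchanged in their lanes. Closing the tailstock slowly.

Request:
{"fn": "drive_tool", "kwargs": {
  "steps": [
    [0, -6, 0, 0, 0, 0, 0],
    [0, -12, 0, 0, 0, 0, 0],
    [0, -18, 0, 0, 0, 0, 0],
    [0, -24, 0, 0, 0, 0, 0],
    [0, -28, 0, 0, 0, 0, 0],
    [0, -32, 0, 0, 0, 0, 0],
    [0, -36, 0, 0, 0, 0, 0],
    [0, -40, 0, 0, 0, 0, 0]
  ]
}}

```text
t: 28.88
tool_pos: [538.6, -138.5, 290.9]
orientation: [1.0, -0.026, 0.001, 0.002]
force: [2.2, -6.2, -2.2]
grip_width: 13.2
```

Request:
{"fn": "drive_tool", "kwargs": {
  "steps": [
    [0, -3, 0, 0, 0, 0, 0],
    [0, -6, 0, 0, 0, 0, 0],
    [0, -9, 0, 0, 0, 0, 0],
    [0, -12, 0, 0, 0, 0, 0],
    [0, -15, 0, 0, 0, 0, 0],
    [0, -17, 0, 0, 0, 0, 0],
    [0, -18, 0, 0, 0, 0, 0],
    [0, -18, 0, 0, 0, 0, 0]
  ]
}}

```text
t: 29.55
tool_pos: [539.6, -120.1, 291.0]
orientation: [1.0, -0.026, 0.001, 0.001]
force: [1.3, -4.2, -2.4]
grip_width: 13.0
```

Run:
```python
from h import *
plan((535.8,-177,137,-2.9))
spools();print(lane(0),lane(1))
```

```text
t 29.6 now grasp [ 539.9 -120.5  136. ] phi -3.0 w 13.0 F [ 1.3 -4.2 -2.4] q7 [ 0.34  0.41 -0.26  1.93  0.14  0.81 -1.61]
[ 535.8 -177.   137.    -2.9] -> [-0.9, 57.0, -0.9] [0.1, -0.1, -0.1] rows 1.4
scene 0.71 centre [461.2 -19.2] len 107.5 axis 87.1 zmax 96.7
scene 0.66 centre [551.4 -23.6] len 107.3 axis 87.0 zmax 97.3
side 0.8 centre [542.6 -23.7] len 107.4 axis 86.8 zmax 111.4
side 0.79 centre [452.7 -19.2] len 106.9 axis 86.3 zmax 100.0
[453.41525785 -13.94663539] [543.3 -18.5]
```

Request:
{"fn": "drive_tool", "kwargs": {
  "steps": [
    [0, -1, 0, 0, 0, 0, 0],
    [0, -2, 0, 0, 0, 0, 0],
    [0, -3, 0, 0, 0, 0, 0],
    [0, -4, 0, 0, 0, 0, 0],
    [0, -4.5, 0, 0, 0, 0, 0],
    [0, -5, 0, 0, 0, 0, 0],
    [0, -5, 0, 0, 0, 0, 0]
  ]
}}

```text
t: 30.33
tool_pos: [539.9, -115.1, 290.9]
orientation: [1.0, -0.026, 0.001, 0.001]
force: [1.1, -4.8, -0.5]
grip_width: 13.1
```

Request:
{"fn": "drive_tool", "kwargs": {
  "steps": [
    [0, -0.5, 0, 0, 0, 0, 0],
    [0, -1, 0, 0, 0, 0, 0],
    [0, -1.5, 0, 0, 0, 0, 0],
    [0, -1.5, 0, 0, 0, 0, 0]
  ]
}}

```text
t: 30.67
tool_pos: [539.9, -114.7, 290.9]
orientation: [1.0, -0.026, 0.001, 0.002]
force: [1.1, -8.2, -1.3]
grip_width: 13.4
```

Request:
{"fn": "drive_tool", "kwargs": {
  "steps": [
    [0, -0.5, 0, 0, 0, 0, 0],
    [0, -1, 0, 0, 0, 0, 0],
    [0, -1.5, 0, 0, 0, 0, 0],
    [0, -1.5, 0, 0, 0, 0, 0]
  ]
}}

```text
t: 31.0
tool_pos: [539.9, -114.4, 291.0]
orientation: [1.0, -0.027, 0.001, 0.003]
force: [1.1, -10.7, -0.7]
grip_width: 13.1
```

Request:
{"fn": "drive_tool", "kwargs": {
  "steps": [
    [0, 1.5, 0, 0, 0, 0, 0],
    [0, 1.5, 0, 0, 0, 0, 0.4],
    [0, 1.5, 0, 0, 0, 0, 0.6],
    [0, 1.5, 0, 0, 0, 0, 0.6],
    [0, 1.5, -35, 0, 0, 0, 0.6],
    [0, 1.5, -75, 0, 0, 0, 0.6],
    [0, 1.5, -105, 0, 0, 0, 0.6],
    [0, 1.5, -105, 0, 0, 0, 0.6]
  ]
}}

```text
t: 31.67
tool_pos: [541.6, -111.2, 402.3]
orientation: [1.0, -0.025, 0.006, 0.001]
force: [0.6, 0.3, 1.1]
grip_width: 51.0
```

Run:
```python
from h import *
plan((535.8,-177,137,-2.9))
p=imaging.snapshot('wrist');save(p,'w9.png')
spools();print(lane(0),lane(1))
for n in('scene','side'):
    p=imaging.snapshot(n);W=cloud(p);hsv=cv2.cvtColor(p['frame'],cv2.COLOR_RGB2HSV);X,Y,Z=W[...,0],W[...,1],W[...,2]
    yel=(hsv[...,0]>18)&(hsv[...,0]<35)&(hsv[...,1]>150)&(Z>146)&(Z<158)&(Y<0)
    print('plate top',rect(W[yel]))
    red=((hsv[...,0]<8)|(hsv[...,0]>172))&(hsv[...,1]>150)
    c=(X>500)&(X<720)&(Y>180)&(Y<360)
    bar=(~red)&(hsv[...,1]<90)&c&(Z>86)&(Z<104)
    P=W[bar];a=np.radians(-6.3);o=np.array([599.9,272.2])
    L=(P[:,:2]-o)@np.array([[np.cos(a),-np.sin(a)],[np.sin(a),np.cos(a)]])
    f=L[:,0]<-50; print(n,'front strip own x',np.percentile(L[f,0],[2,50,98]).round(1),'y',np.percentile(L[f,1],[1,99]).round(1),'z',np.percentile(P[f,2],[50,95]).round(1),'n',f.sum(),'all x',np.percentile(L[:,0],[1,99]).round(1))
```

```text
t 31.7 now grasp [ 543.6 -111.5  247.3] phi -2.8 w 51.0 F [0.6 0.3 1.1] q7 [ 0.36  0.29 -0.28  1.82  0.09  1.03 -1.58]
[ 535.8 -177.   137.    -2.9] -> [-3.9, 65.9, 110.3] [0.1, -0.7, 0.1] rows 3.1
scene 0.8 centre [462.4 -14.2] len 106.0 axis 86.8 zmax 96.3
scene 0.69 centre [552.9 -18.8] len 106.2 axis 86.7 zmax 97.7
side 0.83 centre [543.3 -18.7] len 107.0 axis 86.5 zmax 113.4
side 0.72 centre [453.3 -14.5] len 106.8 axis 85.9 zmax 100.8
[453.41525785 -13.94663539] [543.3 -18.5]
plate top (array([ 539.6, -113.7]), array([14.3, 47.3]), 85.34)
scene front strip own x [-68.4 -61.8 -51.7] y [-38.6  36.8] z [96.6 99.3] n 170 all x [-68.4  53. ]
plate top (array([ 540. , -113.9]), array([16.8, 51.2]), 89.2)
side front strip own x [-67.6 -63.6 -51.5] y [-38.7  35.9] z [ 99.  101.9] n 278 all x [-67.6  53.3]
```

View pics/w9.png

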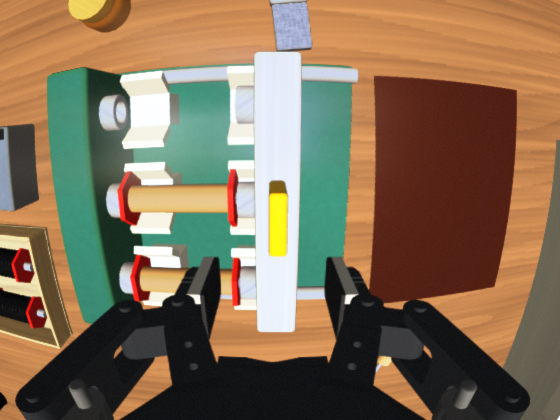

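Both empties are held between cups (own-frame errors about 1 mm) and the plate has moved the full travel. The mat is empty and the full spools are in the crate. Next is the cover.

Run:
```python
from h import *
plan((540,20,260,27),(536.7,150,250,56),(536.7,278.3,170,83.6),(536.7,278.3,94,83.6))
```

```text
t 32.0 now grasp [ 538.9 -112.   238.7] phi -2.9 w 51.1 F [ 0.5 -0.6  0.5] q7 [ 0.36  0.29 -0.28  1.83  0.09  1.03 -1.58]
[540  20 260  27] -> [-6.0, -132.0, -21.2] [-0.1, 0.2, -29.9] rows 4.2
[536.7 150.  250.   56. ] -> [56.1, -117.3, 10.0] [0.0, 0.0, -29.0] rows 4.1
[536.7 278.3 170.   83.6] -> [106.4, -71.7, 80.0] [0.0, 0.0, -27.6] rows 3.9
[536.7 278.3  94.   83.6] -> [0.0, 0.0, 76.0] [0.0, 0.0, 0.0] rows 1.8
```

Request:
{"fn": "drive_tool", "kwargs": {
  "steps": [
    [-6, -132, -21, 0, 0, -30, 0.35],
    [-6, -132, -21, 0, 0, -30, 0.35],
    [-6, -132, -21, 0, 0, -30, 0.35],
    [-6, -132, -21, 0, 0, -30, 0.35],
    [-6, -132, -21, 0, 0, -30, 0.35]
  ],
  "force": 40
}}

```text
t: 32.43
tool_pos: [540.1, 24.3, 416.1]
orientation: [0.971, 0.24, 0.0, -0.001]
force: [0.3, 0.0, 0.6]
grip_width: 29.9
```

Request:
{"fn": "drive_tool", "kwargs": {
  "steps": [
    [56, -117, 10, 0, 0, -29, 0.35],
    [56, -117, 10, 0, 0, -29, 0.35],
    [56, -117, 10, 0, 0, -29, 0.35],
    [56, -117, 10, 0, 0, -29, 0.35],
    [56, -117, 10, 0, 0, -29, 0.35]
  ]
}}

```text
t: 32.85
tool_pos: [536.5, 151.6, 404.9]
orientation: [0.881, 0.473, -0.001, -0.001]
force: [-0.7, -0.3, 0.2]
grip_width: 30.1
```

Request:
{"fn": "drive_tool", "kwargs": {
  "steps": [
    [106, -72, 80, 0, 0, -27.6, 0.35],
    [106, -72, 80, 0, 0, -27.6, 0.35],
    [106, -72, 80, 0, 0, -27.6, 0.35],
    [106, -72, 80, 0, 0, -27.6, 0.35],
    [106, -72, 80, 0, 0, -27.6, 0.35],
    [106, -72, 80, 0, 0, -27.6, 0.35],
    [106, -72, 80, 0, 0, -27.6, 0.35]
  ]
}}

```text
t: 33.43
tool_pos: [537.7, 274.9, 325.7]
orientation: [0.747, 0.665, -0.001, 0.001]
force: [0.7, -0.2, 1.5]
grip_width: 30.0
```

Run:
```python
from h import *
p=imaging.snapshot('wrist');save(p,'w10.png')
plan((536.7,278.3,94,83.6))
```

```text
t 33.5 now grasp [537.9 274.5 171.3] phi 83.3 w 29.8 F [ 1.  -0.4  0.7] q7 [-0.06  0.52 -0.65  1.76  0.37  0.99 -0.98]
[536.7 278.3  94.   83.6] -> [3.4, -1.5, 77.3] [0.1, 0.1, -0.3] rows 1.9
```

View pics/w10.png

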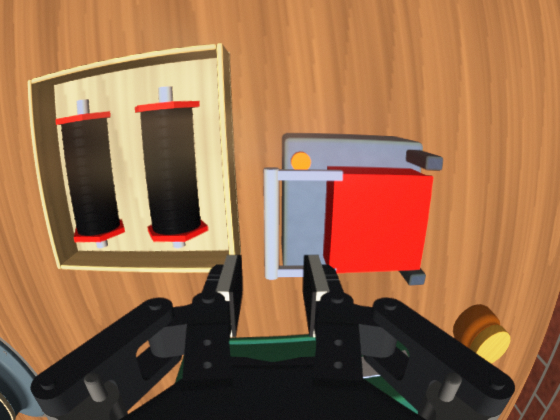

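The bar (px 271) is centred between the fingers, with the free gap to the red skirt on the right. I'll descend and grip.

Request:
{"fn": "drive_tool", "kwargs": {
  "steps": [
    [2.5, -1, 35, 0, 0, -0.3, 0.35],
    [2.5, -1, 65, 0, 0, -0.3, 0.35],
    [2.5, -1, 77, 0, 0, -0.3, 0.35],
    [2.5, -1, 77, 0, 0, -0.3, 0.1],
    [2.5, -1, 77, 0, 0, -0.3, 0],
    [2.5, -1, 77, 0, 0, -0.3, 0],
    [2.5, -1, 77, 0, 0, -0.3, 0]
  ],
  "force": 30
}}

```text
t: 34.07
tool_pos: [536.9, 278.5, 250.6]
orientation: [0.744, 0.668, 0.0, 0.002]
force: [1.6, -4.3, -1.0]
grip_width: 8.8
```

Request:
{"fn": "drive_tool", "kwargs": {
  "steps": [
    [0, 0, 0, 0, 0, 0, 0]
  ]
}}

```text
t: 34.15
tool_pos: [536.9, 278.5, 250.5]
orientation: [0.744, 0.668, 0.0, 0.002]
force: [1.4, -5.5, -1.2]
grip_width: 8.5
```

Request:
{"fn": "drive_tool", "kwargs": {
  "steps": [
    [0, 0.4, -9.6, 0, 0, 0, 0],
    [0, 1.7, -19, 0, 0, 0, 0],
    [0, 6.6, -37.6, 0, 0, 0, 0],
    [0, 14.7, -55, 0, 0, 0, 0],
    [0, 25.7, -70.7, 0, 0, 0, 0],
    [0, 39.3, -84.3, 0, 0, 0, 0],
    [0, 55, -95.3, 0, 0, 0, 0],
    [0, 55, -95.3, 0, 0, 0, 0]
  ]
}}

```text
t: 34.82
tool_pos: [593.4, 272.0, 347.7]
orientation: [0.745, 0.667, 0.001, 0.002]
force: [-1.9, -6.1, 0.6]
grip_width: 8.8
```

Run:
```python
from h import *
p=imaging.snapshot('side');cv2.imwrite('pics/s1.png',cv2.resize(p['frame'][180:400,40:330,::-1],None,fx=2,fy=2))
plan()
```

```text
t 34.9 now grasp [592.4 272.  191.7] phi 83.8 w 8.5 F [-2.  -5.9  1.2] q7 [-0.05  0.56 -0.64  1.63  0.38  1.08 -0.91]
```

View pics/s1.png

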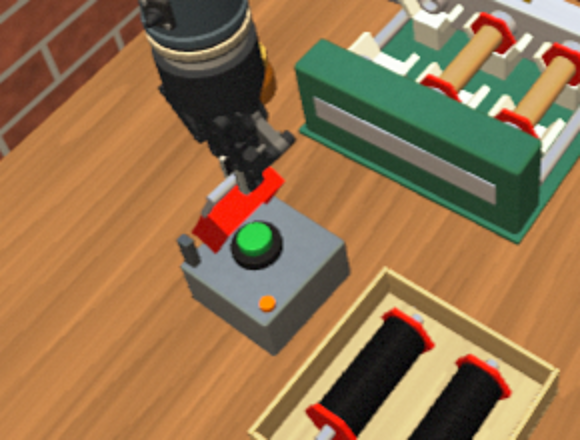

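The cover has swung to about 60° with the bar held, and the green button shows at px (253,238). Continuing over the top.

Request:
{"fn": "drive_tool", "kwargs": {
  "steps": [
    [0, 8.5, -4.5, 0, 0, 0, 0],
    [0, 17.4, -8, 0, 0, 0, 0],
    [0, 35.9, -13, 0, 0, 0, 0],
    [0, 55, -14.7, 0, 0, 0, 0],
    [0, 74, -13, 0, 0, 0, 0],
    [0, 87, -10, 0, 0, 0, 0],
    [0, 96, -6.7, 0, 0, 0, 0],
    [0, 96, -6.7, 0, 0, 0, 0]
  ]
}}

```text
t: 35.53
tool_pos: [688.0, 262.5, 352.4]
orientation: [0.744, 0.668, 0.001, 0.001]
force: [0.9, -7.6, 5.1]
grip_width: 8.4
```

Request:
{"fn": "drive_tool", "kwargs": {
  "steps": [
    [0, 0, 0, 0, 0, 0, 0.2],
    [0, 0, 0, 0, 0, 0, 0.35],
    [0, 0, 0, 0, 0, 0, 0.35],
    [0, 0, -15, 0, 0, 0, 0.35],
    [0, 0, -45, 0, 0, 0, 0.35],
    [0, 0, -80, 0, 0, 0, 0.35]
  ]
}}

```text
t: 36.03
tool_pos: [685.0, 264.8, 431.0]
orientation: [0.743, 0.67, -0.002, -0.001]
force: [1.0, 0.7, 0.4]
grip_width: 29.9
```

Run:
```python
from h import *
for n in('side','scene'):
    p=imaging.snapshot(n);W=cloud(p);F=p['frame'].astype(int)
    if n=='side':cv2.imwrite('pics/s2.png',cv2.resize(p['frame'][180:400,40:330,::-1],None,fx=2,fy=2))
    X,Y,Z=W[...,0],W[...,1],W[...,2]
    g=(F[...,1]>F[...,0]+50)&(F[...,1]>F[...,2]+30)&(X>540)&(X<680)&(Y>200)&(Y<340)&(Z>65)
    print(n,g.sum(),np.median(W[g],0).round(1) if g.sum() else '',rect(W[g]) if g.sum()>5 else '')
plan()
```

```text
side 237 [605.6 271.7  84.1] (array([609.3, 269.4]), array([31.3, 37.4]), 89.97)
scene 136 [606.1 270.7  81.6] (array([605.7, 270.2]), array([27.4, 31.1]), 8.59)
t 36.1 now grasp [687.5 267.6 285.2] phi 84.0 w 29.6 F [-0.5  0.9  0.9] q7 [-0.05  0.62 -0.64  1.3   0.37  1.32 -0.79]
```

View pics/s2.png

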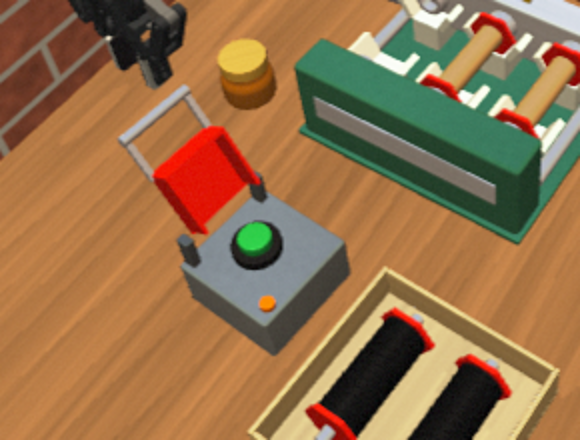

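The cover is open and staying. The button is at about (605.5, 270.5). I'll shut the fingers and come in from the front, turned 90° so the wide side clears the cover.

Run:
```python
from h import *
plan((590,272,285,128.6),(602,271,200,173.6),(602,271,102,173.6))
```

```text
t 36.1 now grasp [687.5 267.6 285.2] phi 84.0 w 29.6 F [-0.5  0.9  0.9] q7 [-0.05  0.62 -0.64  1.3   0.37  1.32 -0.79]
[590.  272.  285.  128.6] -> [-4.4, -95.8, -0.9] [0.8, -0.2, -44.6] rows 6.2
[602.  271.  200.  173.6] -> [-8.3, 8.8, 85.0] [0.0, 0.0, -45.0] rows 6.3
[602.  271.  102.  173.6] -> [0.0, 0.0, 98.0] [0.0, 0.0, 0.0] rows 2.4
```

Request:
{"fn": "drive_tool", "kwargs": {
  "steps": [
    [-4, -96, -1, 0, 0, -44.6, 0],
    [-4, -96, -1, 0, 0, -44.6, 0],
    [-4, -96, -1, 0, 0, -44.6, 0],
    [-4, -96, -1, 0, 0, -44.6, 0],
    [-4, -96, -1, 0, 0, -44.6, 0],
    [-4, -96, -1, 0, 0, -44.6, 0],
    [-4, -96, -1, 0, 0, -44.6, 0]
  ]
}}

```text
t: 36.72
tool_pos: [589.3, 271.0, 433.4]
orientation: [0.431, 0.902, 0.001, 0.0]
force: [-0.0, 0.1, -0.4]
grip_width: 0.2
```

Request:
{"fn": "drive_tool", "kwargs": {
  "steps": [
    [-8, 9, 0, 0, 0, -45, 0],
    [-8, 9, 20, 0, 0, -45, 0],
    [-8, 9, 40, 0, 0, -45, 0],
    [-8, 9, 60, 0, 0, -45, 0],
    [-8, 9, 75, 0, 0, -45, 0],
    [-8, 9, 85, 0, 0, -45, 0],
    [-8, 9, 85, 0, 0, -45, 0],
    [-8, 9, 85, 0, 0, -45, 0]
  ]
}}

```text
t: 37.38
tool_pos: [601.7, 270.1, 347.1]
orientation: [0.055, 0.998, 0.0, -0.0]
force: [0.1, -0.4, -0.5]
grip_width: 0.3
```

Run:
```python
from h import *
p=imaging.snapshot('side')
plan((602,271,102,173.6))
```

```text
t 37.4 now grasp [601.8 270.4 192.8] phi 173.6 w -0.2 F [-0.3 -0.6  0.5] q7 [ 0.14  0.69 -0.98  1.59  0.61  1.19  0.49]
[602.  271.  102.  173.6] -> [-0.1, 0.7, 90.8] [0.1, 0.0, -0.0] rows 2.2
```

Request:
{"fn": "drive_tool", "kwargs": {
  "steps": [
    [0, 0, 35, 0, 0, 0, 0],
    [0, 0, 65, 0, 0, 0, 0],
    [0, 0, 85, 0, 0, 0, 0],
    [0, 0, 92, 0, 0, 0, 0],
    [0, 0, 96, 0, 0, 0, 0],
    [0, 0, 99, 0, 0, 0, 0],
    [0, 0, 102, 0, 0, 0, 0],
    [0, 0, 102, 0, 0, 0, 0]
  ]
}}

```text
t: 38.1
tool_pos: [601.9, 270.6, 249.4]
orientation: [0.056, 0.998, -0.0, 0.001]
force: [-4.9, -5.5, 13.1]
grip_width: 0.3
```

Request:
{"fn": "drive_tool", "kwargs": {
  "steps": [
    [0, 0, 1.5, 0, 0, 0, 0],
    [0, 0, 3, 0, 0, 0, 0],
    [0, 0, 3, 0, 0, 0, 0]
  ]
}}

```text
t: 38.35
tool_pos: [601.7, 270.9, 249.1]
orientation: [0.056, 0.998, -0.001, 0.002]
force: [-9.4, -8.9, 27.8]
grip_width: 0.1
```

Run:
```python
from h import *
p=imaging.snapshot('side');q=imaging.snapshot('scene')
a=cv2.resize(p['frame'][200:350,90:240],None,fx=2.6,fy=2.6);b=cv2.resize(q['frame'][240:390,280:430],None,fx=2.6,fy=2.6)
cv2.imwrite('pics/s3.png',np.hstack([a,b])[:,:,::-1]);plan()
print(status.sense()['moment'])
```

```text
t 38.5 now grasp [602.3 270.5  94.1] phi 173.5 w -0.1 F [-8.9 -8.  27.5] q7 [ 0.1   0.79 -0.9   1.67  0.71  1.04  0.42]
[-2.03867146  2.11204404 -0.05033882]
```

View pics/s3.png

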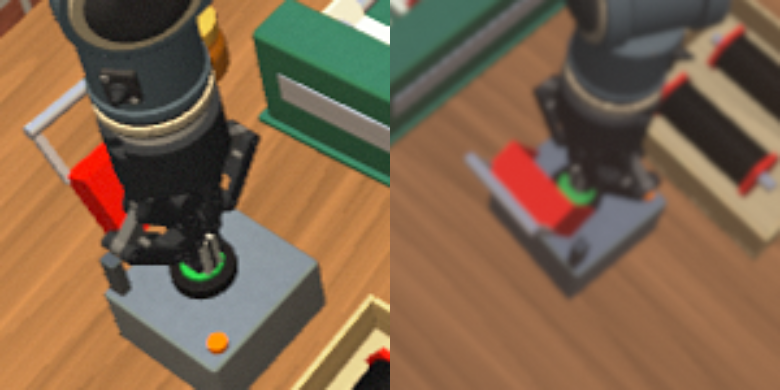

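Before trusting this press I'll trace the force while backing off. A spring plateau about 6 mm long would prove full travel.

Request:
{"fn": "drive_tool", "kwargs": {
  "steps": [
    [0, 0, -3, 0, 0, 0, 0],
    [0, 0, -3, 0, 0, 0, 0],
    [0, 0, -3, 0, 0, 0, 0]
  ]
}}

```text
t: 38.7
tool_pos: [602.4, 270.8, 249.5]
orientation: [0.056, 0.998, 0.001, 0.002]
force: [-3.2, -3.3, 11.0]
grip_width: -0.1
```

Request:
{"fn": "drive_tool", "kwargs": {
  "steps": [
    [0, 0, -2, 0, 0, 0, 0],
    [0, 0, -2, 0, 0, 0, 0],
    [0, 0, -2, 0, 0, 0, 0]
  ]
}}

```text
t: 38.95
tool_pos: [602.5, 270.6, 249.8]
orientation: [0.056, 0.998, 0.001, 0.002]
force: [-0.6, 0.3, 5.0]
grip_width: -0.1
```

Request:
{"fn": "drive_tool", "kwargs": {
  "steps": [
    [0, 0, -2, 0, 0, 0, 0],
    [0, 0, -2, 0, 0, 0, 0],
    [0, 0, -2, 0, 0, 0, 0]
  ]
}}

```text
t: 39.2
tool_pos: [602.6, 270.5, 250.3]
orientation: [0.056, 0.998, 0.001, 0.001]
force: [2.0, 1.9, 4.8]
grip_width: 0.1
```

Request:
{"fn": "drive_tool", "kwargs": {
  "steps": [
    [0, 0, -2, 0, 0, 0, 0],
    [0, 0, -2, 0, 0, 0, 0],
    [0, 0, -2, 0, 0, 0, 0]
  ]
}}

```text
t: 39.45
tool_pos: [602.2, 270.1, 251.4]
orientation: [0.056, 0.998, 0.001, 0.0]
force: [1.5, 2.1, 4.0]
grip_width: 0.0
```

Request:
{"fn": "drive_tool", "kwargs": {
  "steps": [
    [0, 0, -2, 0, 0, 0, 0],
    [0, 0, -2, 0, 0, 0, 0],
    [0, 0, -2, 0, 0, 0, 0]
  ]
}}

```text
t: 39.7
tool_pos: [601.8, 269.7, 253.0]
orientation: [0.056, 0.998, -0.0, -0.0]
force: [0.5, 1.6, 2.4]
grip_width: 0.2
```

Request:
{"fn": "drive_tool", "kwargs": {
  "steps": [
    [0, 0, -3, 0, 0, 0, 0],
    [0, 0, -3, 0, 0, 0, 0],
    [0, 0, -3, 0, 0, 0, 0]
  ]
}}

```text
t: 39.95
tool_pos: [601.5, 269.3, 255.5]
orientation: [0.056, 0.998, -0.001, -0.001]
force: [-0.2, 0.6, 1.1]
grip_width: 0.1
```

The spring force falls from 5 N to about 1 N over 6 mm above the hard stop, so the button was fully pressed. Now I'll withdraw and check.

Request:
{"fn": "drive_tool", "kwargs": {
  "steps": [
    [0, 0, -20, 0, 0, 0, 0],
    [0, 0, -50, 0, 0, 0, 0],
    [0, 0, -90, 0, 0, 0, 0],
    [0, 0, -130, 0, 0, 0, 0],
    [0, 0, -170, 0, 0, 0, 0],
    [0, 0, -190, 0, 0, 0, 0],
    [0, 0, -190, 0, 0, 0, 0],
    [0, 0, -190, 0, 0, 0, 0]
  ]
}}

```text
t: 40.62
tool_pos: [601.7, 269.7, 446.7]
orientation: [0.056, 0.998, -0.0, 0.0]
force: [0.0, 0.6, -0.7]
grip_width: -0.2
```

Run:
```python
from h import *
plan();spools();print(lane(0),lane(1))
for n in('scene','side'):
    p=imaging.snapshot(n);W=cloud(p);F=p['frame'].astype(int);hsv=cv2.cvtColor(p['frame'],cv2.COLOR_RGB2HSV);X,Y,Z=W[...,0],W[...,1],W[...,2]
    yel=(hsv[...,0]>18)&(hsv[...,0]<35)&(hsv[...,1]>150)&(Z>146)&(Z<158)&(Y<0)
    print('plate top',rect(W[yel]))
    g=(F[...,1]>F[...,0]+50)&(F[...,1]>F[...,2]+30)&(X>540)&(X<680)&(Y>200)&(Y<340)&(Z>65)
    print('button',g.sum(),np.median(W[g],0).round(1) if g.sum() else '')
    for t in('full1','cover','wax','awl','brush'):
        for r in imaging.cut_out(t,p)[:2]:
            q=W[r['pixels']];print(n,t,round(r['conf'],2),np.nanmedian(q,0).round())
    cv2.imwrite('pics/f_%s.png'%n,p['frame'][:,:,::-1])
```

```text
t 40.6 now grasp [601.8 269.6 291.7] phi 173.6 w -0.2 F [ 0.   0.6 -0.7] q7 [ 0.16  0.61 -1.03  1.48  0.53  1.35  0.55]
scene 0.9 centre [553.1 -18.7] len 105.9 axis 86.8 zmax 98.2
side 0.66 centre [543.2 -18.8] len 107.4 axis 86.7 zmax 110.9
side 0.57 centre [453.2 -14.4] len 106.6 axis 85.9 zmax 100.0
[453.41525785 -13.94663539] [543.3 -18.5]
plate top (array([ 539. , -112.9]), array([17.3, 49.7]), 88.56)
button 134 [606.2 271.   81.9]
scene full1 0.82 [463. 320.  46.]
scene cover 0.88 [672. 268. 161.]
scene wax 0.81 [780.  88.  57.]
scene awl 0.71 [ 296. -274.   19.]
scene awl 0.38 [626. 282.  61.]
scene brush 0.68 [ 766. -132.   17.]
plate top (array([ 539. , -114.1]), array([16.1, 48.9]), 84.25)
button 234 [605.7 271.4  83.8]
side full1 0.73 [449. 323.  50.]
side full1 0.56 [369. 322.  51.]
side cover 0.84 [662. 262. 139.]
side wax 0.75 [525.  16.  72.]
side wax 0.63 [450. -27.  84.]
side awl 0.7 [ 288. -271.   21.]
side brush 0.83 [ 762. -131.   20.]
side brush 0.5 [451. -27.  84.]
```

View pics/f_side.png

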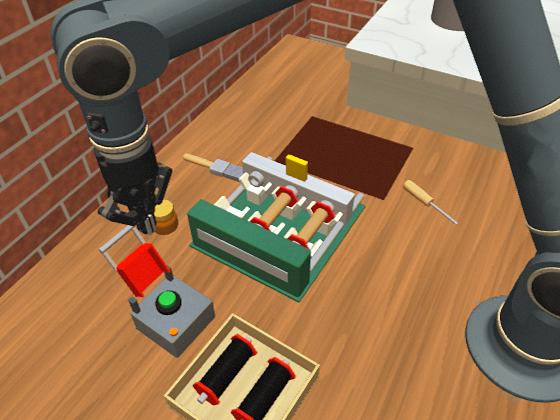

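The picture shows the two full spools in the crate and the two empties held at about (272,207) and (315,222). The cover is open at (140,265) and the button is up. The bystanders haven't moved and the arm is clear.

```bash
python3 -c "
from cell import ticket;print(ticket.sign_off())"
```

```text
the job is handed in; nothing more can be done
None
```

The changeover is done and handed in at about 41 s of robot time; sign-off gave no verdict. I drew the tailstock back and put both full spools (only two were there) side by side in the crate. Both empties (also only two) went into lanes 0 and 1, and I closed the tailstock until it stopped. I then swung the cover open and pressed the button.

**Last checks**
- **Spools:** The side camera puts each empty within about 1 mm of its lane point. The full spools rest inside the crate.
- **Tailstock:** It travelled about 60–61 mm from fully back.
- **Cover and button:** The cover stays open on its own. The button spring pushed back over about 6 mm as I let off, so it was fully pressed, and it is up again.
- **Bystanders:** The wax jar, awl and brush show no movement, and the arm touches nothing.

**Readings that disagreed**
- The scene camera reads the empties about 9 mm further in x than the side camera. It sees the flanges from one side and read the full spools off to the same side before I moved anything. In the last check it found only the lane-1 empty.
- The button top read 82–84 mm high instead of the stated 78 mm, and the press bottomed out about 4 mm higher than expected. I relied on the spring force for the full press.
- In the final side picture the network also reported "wax" at the winder. That is a false hit, as the jar is plainly in its place.

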